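# Make up the cold, dark control carrier for a bilirubin run

### The job

Make up the grey control carrier: stand the white cold pack in the narrow bay at one end, lay the low carton of test strips flat in the wide bay at the other end, and stand the two small control vials upright, side by side, in the middle bay between them, carrying both vials over together in one grasp. Then put the black light-proof hood down over the two vials so that it covers them and stands on the carrier's floor. Keep the vials upright and leave the other things on the bench where they are.

Things in the scene. Friction and masses are not known exactly. Their poses are not given: they have to be found in the camera images.
- carrier: Grey tray fixed to the bench at any yaw, 167 (x) x 94 (y) mm, walls 5 thick, 20 high; floor 5 mm above the bench. Origin: centre of its underside, z up. Two ribs along y (3 mm thick, tops 15 mm above the bench) part it into bays 84 mm long in y, all centred on y = 0: narrow bay 33 mm wide, centre x = -62; middle bay 57 mm wide, centre x = -14; wide bay 61 mm wide, centre x = +48 mm.
- cold_pack: White hard-shell cold pack: a slim block 20 mm thick (x), 56 long (y), 46 tall (z), rounded edges, grey bars on the broad faces, small grey plug on top; about 0.07 kg. It stands upright. Origin: centre of its underside. Grasp it from above across its 56 mm: beside the other things only its ends have finger room. Its length (y) lies along the bay (carrier's y).
- vial_1: One of two alike control vials: white, round, 27 mm in diameter, 52 tall, grey screw cap 22 mm in diameter on the top 17 mm; about 45 g. Origin: centre of its underside, z up. They stand side by side, centres 28 mm apart; gripped across both (55 mm) along the line of their centres they lift as a pair. In the middle bay this line lies along the carrier's y, as the hood is longer that way.
- vial_2: The other of the two alike control vials; same sizes and origin as vial_1, beside it at the start. The two are interchangeable.
- strip_carton: Low white test-strip carton, closed, 48 (x) x 63 (y) x 37 mm high (z), about 0.05 kg; the lower and flatter of the two cartons on the bench. Origin: centre of its underside, z up. Grasp it from above across its 63 mm; in the wide bay that side (y) lies along the bay, the carrier's y, where there is finger room.
- hood: Black light-proof hood, open underneath: outside 44 (x) x 71 (y) x 57 mm high, inside 39 x 66 and 54 high. On its roof a fin 13 mm thick (x), 46 long (y), from 57 to 74 mm above the lower edge: lift it by this from above, fingers closing along x. About 0.06 kg. Origin: centre of its lower edge, z up. Over the vials its long side (y) lies along the line of the pair.
- swab_carton: Bystander: taller, nearly cubic carton 61 x 57 x 53 mm, to be left alone. Origin: centre of its underside.
- dropper: Bystander: brown dropper bottle, 34 mm in diameter, 102 mm tall, to be left alone. Origin: centre of its underside.
Things that resemble listed ones, but are neither listed nor needed, are in the scene too. What is shaped like the vial_1 but purple or yellow is not meant.

How it is judged:
On the way, in this order (a step that is already met when the one before it is completed fails the run):
1. Both vials are in the air together, carried as a pair (height (world z) of each of vial_1, vial_2 above 0.045 m), for 0.2 s.
2. Both vials stand upright side by side in the middle bay, not yet covered (x of vial_1 in the frame of carrier between -0.031 and 0.003 m and y of vial_1 in the frame of carrier between -0.032 and 0.032 m and z of each of vial_1, vial_2 in the frame of carrier below 0.009 m and angle between each of vial_1, vial_2's own z axis and vertical below 0.1 rad and x of vial_2 in the frame of carrier between -0.031 and 0.003 m and y of vial_2 in the frame of carrier between -0.032 and 0.032 m and horizontal distance between vial_1 and vial_2 below 0.036 m and horizontal distance between hood and vial_1 above 0.06 m), for 0.2 s.
At the end, for the whole second after the job is handed in: On the carrier floor, at rest: pack in the narrow bay (9 mm across, 20 mm along), carton flat in the wide bay (12, 20), vials upright in the middle bay (17, 32), under 36 mm apart, hood level over both (12, 12). Floor: below 9 mm; tilt under 0.1 rad; under 0.03 m/s (x of cold_pack in the frame of carrier between -0.071 and -0.053 m and y of cold_pack in the frame of carrier between -0.02 and 0.02 m and z of each of cold_pack, strip_carton, vial_1, vial_2, hood in the frame of carrier below 0.009 m and angle between each of cold_pack, strip_carton, vial_1, vial_2, hood's own z axis and vertical below 0.1 rad and x of strip_carton in the frame of carrier between 0.036 and 0.06 m and y of strip_carton in the frame of carrier between -0.02 and 0.02 m and x of vial_1 in the frame of carrier between -0.031 and 0.003 m and y of vial_1 in the frame of carrier between -0.032 and 0.032 m and x of vial_2 in the frame of carrier between -0.031 and 0.003 m and y of vial_2 in the frame of carrier between -0.032 and 0.032 m and horizontal distance between vial_1 and vial_2 below 0.036 m and x of hood in the frame of carrier between -0.026 and -0.002 m and y of hood in the frame of carrier between -0.012 and 0.012 m and x of vial_1 in the frame of hood between -0.014 and 0.014 m and y of vial_1 in the frame of hood between -0.028 and 0.028 m and x of vial_2 in the frame of hood between -0.014 and 0.014 m and y of vial_2 in the frame of hood between -0.028 and 0.028 m and linear speed of each of cold_pack, strip_carton, hood, vial_1, vial_2 below 0.03 m/s); the robot touches nothing.
It fails at once if a control vial is tipped by more than 0.5 rad (angle between any of vial_1, vial_2's own z axis and vertical above 0.5 rad).
It fails at once if a bystander (swab carton, dropper bottle) is moved by more than 20 mm (distance of any of swab_carton, dropper from where it was at the start of the episode above 0.02 m).
It also fails if it takes over 96 s, if anything falls off the work surface, if the arm or the gripper's body presses on something with over 40 N, if the wrist force passes 120 N, or if a joint passes its speed limit or range.

### The arm

A 6-joint arm with a two-finger parallel gripper is mounted at the origin on a cart in front of the work surface, level with it; the furniture and walls round the work are solid. World frame = base frame: x ahead of the robot, y to its left, z up, the work surface at z = 0. Lengths are in m, angles in rad, forces in N, time in s.
With the tool pointing down it reaches from about 0.25 to 0.8 m from the base axis. Payload 8.5 kg.
Tool frame: the origin (TCP) lies on the centre line of the jaws, within the pads' length; the fingertips stand 11 mm ahead of it and the grasp point (between the pads) lies 8 mm behind it; z points along the fingers, y is the line along which they close (so a half turn about z gives the same grasp; the last joint's range is limited). The gripper opens to 85 mm and grips with 20 to 120 N. Pads are 22 mm wide; open, the fingers measure 114 mm over their backs; the gripper's body (76 mm by 85 mm) begins 54 mm behind the grasp point. The pads swing forward as they close: fully open they stand 13 mm farther back than shut.
Start: joints at [-1.209, 0.238, -0.013, 1.319, 0, 1.571], TCP at [0.186, -0.491, 0.214] pointing down, gripper open.
Joint ranges: [-2.66, 2.66], [-1.03, 1.9], [-1.14, 1.46], [-1.82, 2.27], [-1.45, 1.34], [-3.14, 3.14]. Speed limits (rad/s): [2.22, 2.22, 2.79, 3.14, 3.14, 3.14].

### API

Orientations are given as [roll, pitch, yaw] about the fixed x, y, z axes, in that order (R = Rz(yaw) Ry(pitch) Rx(roll)).
In Python, from rig import ctrl gives the robot as it stands. The module is installed in compiled form; this text tells all that it offers.
- The arm moves only by the tool drive_tool, never from a script. Its argument "rows" is a list of rows, each an object with "dp": the shift along the tool's x, y, z in units of 50 mm (1.0 is 50 mm), a list of three; "angular": the turn, a rotation vector about the tool's x, y, z in rad, a list of three; "jaw": the finger opening in mm, from 0 to 85.4. In form: [{"dp": [x, y, z], "angular": [wx, wy, wz], "jaw": jaw}, ...]. A call has 1 to 20 rows; each row shifts and turns the commanded pose from where the row before left it, along the tool's axes as they then stand; what a row does not reach is not made up. A row lasts 1/8 s, in which the tool goes at most 62.5 mm and 10.7 degrees, less where a joint would pass 70% of its speed; a pose out of reach is approached as far as the arm can. A call is refused whole if a number of a shift passes 1 or a number of a turn 0.188, either way. A call with a gripper value outside its range is refused whole. The fingers move at their own pace and stop on an object; the grip force is fixed at half the most. Time passes only in rows, so rows that do not move let the fingers close. It gives the time, the measured TCP pose, the force, the opening and the grip force at its end, in the units of the state.
- ctrl.state(): the state, without advancing time (a new reading comes with each control period).
- ctrl.snapshot(name): name is "scene" or "top" or "wrist"; returns a dict with "color" (400x640x3 uint8, blue, green, red), "depth" (400x640 float32, m along the optical axis (not along the pixel's ray), 0 where there is no reading), "intrinsics" (3x3 intrinsics, pixels), "rvec" (rotation vector, rad) and "tvec" (3), from world to camera coordinates, as OpenCV has them; the wrist camera has in their place "tool_from_camera" (4x4, takes a point from camera to tool coordinates, whose origin is the TCP and whose axes are the flange's). Camera axes: x right, y down, z forward; pixel columns grow to the right and rows downward; lengths in m; the calibration is good to about 2 mm. The wrist camera is an equidistant fisheye: a pixel r from the principal point sees the ray r / f radians off the axis. A picture is of the moment at which its call begins: read the wrist's pose just before it.
- ctrl.job_done(): hands the job in; it is judged then, once.
The state is a dict: "t": time; "joints": joint angles; "qd": joint speeds; "joint_torque": joint torques, N m; "ee_pos": TCP position; "tool_rot": TCP orientation; "wrist_force": force on the tool from outside, world axes, zero at the start; "moment": the same for the moment, N m; "opening": finger opening in m; "grip_force": force on a finger pad.
Only numpy, scipy, OpenCV 4.12 (cv2) and the standard library are available. Lean on these libraries where they do the work, as an engineer would, in place of code of your own. Each camera call takes 0.05 s, during which the arm holds its last target. There are 200 camera calls.

## Working session

There is one attempt and no reset: what is moved stays moved. The work goes in short steps, Python scripts to look and compute and a tool call to move; the robot and the scene stay as the last step left them, time stands still between calls to the robot, and variables do not carry over. Pictures are saved under pics/ and viewed, at most 14 in all, crops included, and the job is handed in when it is done.

Besides the shell and the picture viewer there is one more tool, called after "Call:" as name(argument=value, ...), one argument or row to a line, values as JSON. drive_tool: Moves the arm, as the interface text tells. Its arguments: {"type":"object","properties":{"rows":{"type":"array"}},"required":["rows"]}

```bash
mkdir -p pics; ls; cat > h.py <<'E'
import numpy as np,cv2,pickle
from rig import ctrl
def snap(n):
    s=ctrl.snapshot(n); pickle.dump(s,open(f'{n}.pkl','wb')); return s
def load(n): return pickle.load(open(f'{n}.pkl','rb'))
def cloud(s):
    d=s['depth'];K=s['intrinsics'];v,u=np.mgrid[:d.shape[0],:d.shape[1]]
    p=np.stack([(u-K[0,2])/K[0,0]*d,(v-K[1,2])/K[1,1]*d,d],-1)
    R=cv2.Rodrigues(np.array(s['rvec'],float))[0]
    w=(p-np.array(s['tvec']).ravel())@R
    w[d==0]=np.nan
    return w
def ray(s,uv,z):
    K=s['intrinsics'];R=cv2.Rodrigues(np.array(s['rvec'],float))[0];t=np.array(s['tvec']).ravel()
    uv=np.atleast_2d(uv).astype(float)
    r=np.c_[(uv-[K[0,2],K[1,2]])/[K[0,0],K[1,1]],np.ones(len(uv))]@R
    c=-R.T@t
    return c+r*((z-c[2])/r[:,2])[:,None]
E
python3 - <<'E'
from h import *
for n in('top','scene'):
    s=snap(n); cv2.imwrite(f'pics/{n}0.png',s['color']); print(n,s['intrinsics'],s['rvec'],s['tvec'])
print(ctrl.state())
E
```

```text
pics
top [[445.22478258   0.         315.57751253]
 [  0.         445.22478258 195.21555518]
 [  0.           0.           1.        ]] [ 2.10360856 -2.10037671  0.22765375] [0.32587241 0.47263842 0.94193915]
scene [[408.20697631   0.         319.1096554 ]
 [  0.         408.20697631 196.92619838]
 [  0.           0.           1.        ]] [ 1.92908268  1.35512746 -0.62179154] [-0.45081234 -0.19636422  1.145992  ]
{'t': 0.1, 'joints': array([-1.20898668e+00,  2.38715215e-01, -1.41630153e-02,  1.31919130e+00,
       -9.58229622e-06,  1.57082601e+00]), 'qd': array([-0.00139107, -0.00054733,  0.00196108, -0.00127151,  0.00033467,
        0.00050299]), 'joint_torque': array([ 9.76584270e-04, -5.39723361e+01,  3.46997666e+01,  1.34159013e-02,
       -3.88012813e-05,  1.47564627e-06]), 'ee_pos': array([ 0.18569236, -0.49064795,  0.21364755]), 'tool_rot': array([-3.14031945e+00,  9.62007793e-06,  3.61779977e-01]), 'wrist_force': array([0.53370532, 0.40657823, 0.23755266]), 'moment': array([ 0.0115238 , -0.01682142,  0.02605562]), 'grip_force': 0.0, 'opening': 0.08535202115615524}
```

View pics/top0.png

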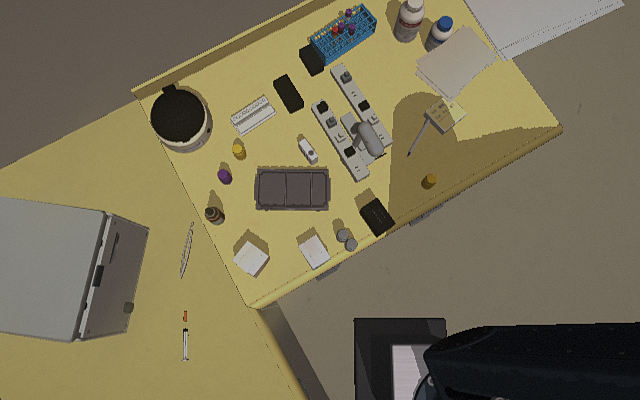

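View pics/scene0.png

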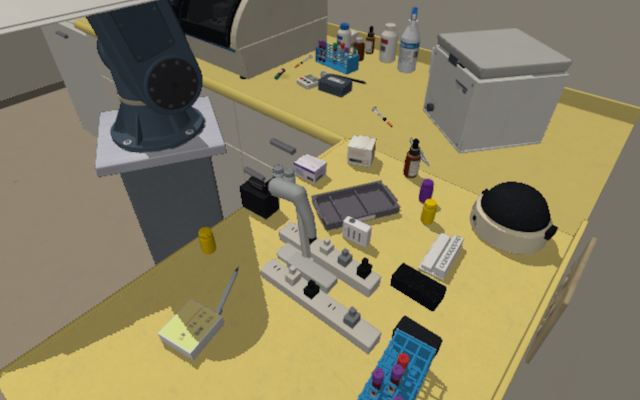

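The top view shows these candidates:
- **Carrier:** (292,188).
- **Cold pack:** the white block at (308,150). The white rack-like thing at (253,115) is rejected because it lies low.
- **Strip carton:** (314,251), the lower one. The taller carton at (252,257) is the swab carton.
- **Vials:** the grey-capped pair at (342,235) and (351,244). Purple (225,176) and yellow (238,149) and (429,182) are rejected.
- **Hood:** the black box with a fin at (377,216). The black boxes at (288,93) and (312,60) are rejected.

A close crop and depth will check these choices.

```bash
python3 - <<'E'
from h import *
s=load('top');w=cloud(s)
c=cv2.resize(s['color'][120:290,200:420],None,fx=3.5,fy=3.5,interpolation=cv2.INTER_CUBIC);cv2.imwrite('pics/crop.png',c)
print('valid',np.isfinite(w[...,2]).mean())
z=w[...,2]; print('bench z',np.nanmedian(z[200:240,330:334]),z[180,345],z[280,270])
m=((z>0.03)).astype(np.uint8)
n,l,st,ce=cv2.connectedComponentsWithStats(m)
for i in range(1,n):
    x,y,a,b,A=st[i]
    if A<40 or A>3000: continue
    zz=z[l==i];h=np.percentile(zz,90)
    for lab,mm in(('top',(l==i)&(abs(z-h)<.005)),('all',l==i)):
        P=w[mm][:,:2].astype(np.float32)
        if len(P)<8: continue
        r=cv2.minAreaRect(P*1000)
        print(lab,'px',ce[i].round(),'A',len(P),'h %.3f max %.3f'%(h,zz.max()),'c',np.round(r[0],1),'sz',np.round(r[1],1),'ang %.1f'%r[2])
E
```

```text
valid 0.995734375
bench z -0.0013063565716879286 -0.0003908025441319197 -0.0011723643299432003
top px [410.  18.] A 143 h 0.128 max 0.133 c [902.5 100.9] sz [38.5 25.1] ang 87.3
all px [410.  18.] A 854 h 0.128 max 0.133 c [903.8 103.3] sz [59.6 49.9] ang 63.9
top px [334.  37.] A 69 h 0.072 max 0.083 c [891.3 265.6] sz [51.7 55. ] ang 12.1
all px [334.  37.] A 1441 h 0.072 max 0.083 c [872.7 275.1] sz [ 69.6 203.2] ang 36.9
top px [346.  77.] A 19 h 0.060 max 0.064 c [767.1 254.7] sz [11.5  9.5] ang 34.8
all px [346.  77.] A 101 h 0.060 max 0.064 c [765.9 254.4] sz [19.3 23. ] ang 25.8
top px [283.  82.] A 99 h 0.033 max 0.035 c [754.2 407. ] sz [38.2 39.9] ang 31.0
all px [283.  82.] A 99 h 0.033 max 0.035 c [754.2 407. ] sz [38.2 39.9] ang 31.0
top px [179. 118.] A 620 h 0.104 max 0.112 c [659.5 647.7] sz [71.4 68. ] ang 84.1
all px [179. 118.] A 2861 h 0.104 max 0.112 c [657.9 644.2] sz [137.8 139.6] ang 68.1
top px [291.  98.] A 143 h 0.033 max 0.035 c [718.8 385.3] sz [52.2 39.4] ang 27.4
all px [291.  98.] A 143 h 0.033 max 0.035 c [718.8 385.3] sz [52.2 39.4] ang 27.4
top px 
[... 1758 characters left out ...]
c [425.5 189.4] sz [70.9 45.1] ang 33.3
top px [213. 215.] A 36 h 0.097 max 0.101 c [428.8 555.3] sz [13.3 10.7] ang 87.3
all px [213. 215.] A 232 h 0.097 max 0.101 c [426.3 552.3] sz [28.  33.5] ang 51.6
top px [346. 240.] A 170 h 0.054 max 0.056 c [375.2 257.8] sz [51.  22.8] ang 40.3
all px [346. 240.] A 240 h 0.054 max 0.056 c [373.8 258.7] sz [53.1 26.6] ang 48.6
top px [314. 252.] A 553 h 0.039 max 0.043 c [348.4 330.1] sz [61.6 47.8] ang 32.7
all px [314. 252.] A 605 h 0.039 max 0.043 c [348.1 330.1] sz [62. 48.] ang 32.7
top px [250. 259.] A 648 h 0.055 max 0.058 c [331.9 469.4] sz [60.8 55.8] ang 53.9
all px [250. 259.] A 739 h 0.055 max 0.058 c [331.9 469.2] sz [60.8 56. ] ang 53.4
```

View pics/crop.png

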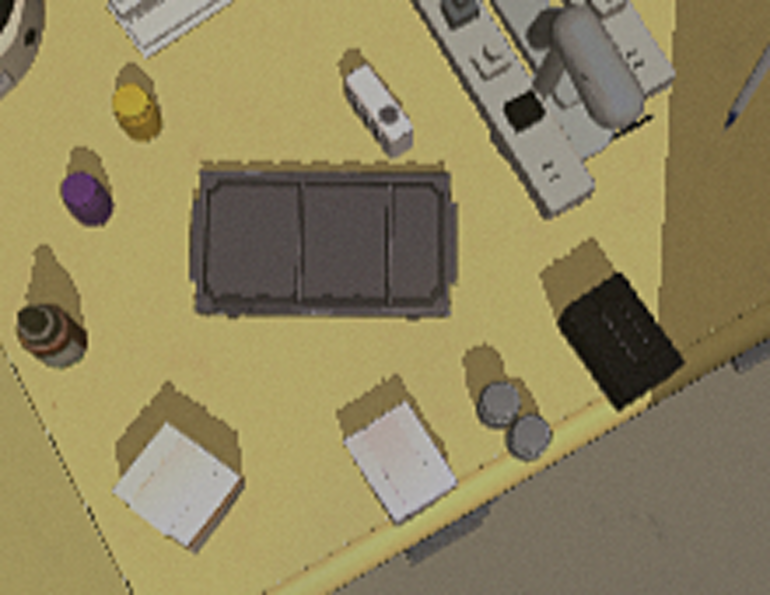

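The crop confirms the choices: the grey-capped pair sits at crop (498,403) and (529,436), the finned black hood at (620,340), the low carton at (400,462) and the plugged cold pack at (378,110). The carrier's narrow bay is at its right end. Next I measure the carrier and the individual vials.

```bash
cat >> h.py <<'E'
def go(x,y,z,yaw):
    """remaining move in tool axes/units; yaw rad (tool x heading), half-turn equivalents allowed"""
    s=ctrl.state(); p=s['ee_pos']; ps=s['tool_rot'][2]
    a=(yaw-ps+np.pi/2)%np.pi-np.pi/2
    d=np.array([x,y,z])-p; c,n=np.cos(ps),np.sin(ps)
    print('pos',p.round(4),'rpy',s['tool_rot'].round(4),'j',s['joints'].round(2),'t',round(s['t'],2))
    print('dp total (start-axes)',np.round(np.array([d[0]*c+d[1]*n,d[0]*n-d[1]*c,-d[2]])/.05,3),'turn about tool z',round(-a,4))
E
python3 - <<'E'
from h import *
s=load('top');w=cloud(s);z=w[...,2]
g=cv2.cvtColor(s['color'],cv2.COLOR_BGR2HSV)
# carrier: grey (low saturation) region
box=np.zeros(z.shape,bool);box[160:215,248:336]=1
m=(box&(z>.012)&(z<.026)).astype(np.uint8)
P=w[m>0][:,:2].astype(np.float32)*1000
print('carrier rim',len(P),cv2.minAreaRect(P))
m2=(box&(g[...,1]<60)).astype(np.uint8);P=w[m2>0][:,:2].astype(np.float32)*1000
print('carrier grey',len(P),cv2.minAreaRect(P))
# ribs: rim points deep inside
r=cv2.minAreaRect(w[m>0][:,:2].astype(np.float32)*1000);(cx,cy),_,_=r
for a in(r[2],):
    t=np.radians(a);
    for nm,e,f in(('e',(np.cos(t),np.sin(t)),(-np.sin(t),np.cos(t))),):
        Q=w[box&(z>.009)&(z<.03)][:,:2]*1000-[cx,cy];u=Q@e;v=Q@f
        for q,o,n in((u,v,'u'),(v,u,'v')):
            k=abs(o)<33; print(n,np.histogram(q[k],bins=np.arange(-90,91,5))[0])
# vials: caps
box[:]=0;box[222:258,328:362]=1
P=w[box&(z>.047)][:,:2].astype(np.float32)*1000
_,lab,c=cv2.kmeans(P,2,None,(3,50,.01),5,cv2.KMEANS_PP_CENTERS)
for i in(0,1):print('vial',c[i],cv2.minEnclosingCircle(P[lab.ravel()==i]))
d=c[1]-c[0];print('mid',c.mean(0),'dist',np.hypot(*d),'ang',np.degrees(np.arctan2(d[1],d[0])))
# strips near cold pack
for y0 in(240,260,280,300): 
    k=(abs(w[...,1]-y0/1000)<.008)&(w[...,0]<.7)&(w[...,0]>.47)&(z>.015);print('obst y',y0,np.round([w[...,0][k].min(),w[...,0][k].max(),z[k].max()],3) if k.any() else None)
E
```

```text
carrier rim 854 ((505.77667236328125, 382.7430419921875), (174.51632690429688, 119.3666000366211), 89.98271942138672)
carrier grey 2982 ((480.13433837890625, 376.9837341308594), (107.70037078857422, 183.03347778320312), 25.620576858520508)
u [21 77 14  5  6  5  4  4 31  7  4  5  8  5  4  4  6  5  6  4 18 30  7  7
  4  6  5  6  7  5  5  7 13 46 54 17]
v [ 0  0  0  0  0  0  0  0  0  0 30 81  5  5  5  4  5  5  6  3  3  5  1  4
  4  3  4  4 30 59  0  0  0  0  0  0]
vial [385.00757 267.3534 ] ((385.46551513671875, 267.1517639160156), 11.781554222106934)
vial [364.04922 248.66808] ((364.0009460449219, 248.6733856201172), 11.690073013305664)
mid [374.52838 258.01074] dist 28.078342 ang -138.28152
obst y 240 [0.514 0.7   0.174]
obst y 260 [0.549 0.68  0.064]
obst y 280 [0.582 0.683 0.063]
obst y 300 [0.47  0.7   0.068]
```

```bash
python3 - <<'E'
from h import *
s=load('top');w=cloud(s);z=w[...,2]
box=np.zeros(z.shape,bool);box[160:215,248:336]=1
Q=w[box&(z>.017)&(z<.024)][:,:2]*1000
x,y=Q.T
def line(k,a,b):  # fit b as fn of a
    p=np.polyfit(a[k],b[k],1)
    for _ in range(5):
        e=b-np.polyval(p,a);kk=k&(abs(e)<4);p=np.polyfit(a[kk],b[kk],1)
    return p,kk.sum()
for n,k in(('farwall',(x>528)&(x<550)&(abs(y-378)<70)),('nearwall',(x>440)&(x<465)&(abs(y-378)<70))):
    p,c=line(k,y-378,x);print(n,p,c)
for n,k in(('L',(y>448)&(abs(x-498)<35)),('R',(y<308)&(abs(x-498)<35))):
    p,c=line(k,x-498,y);print(n,p,c)
Q2=w[box&(z>.0115)&(z<.017)][:,:2]*1000
x,y=Q2.T;k=abs(x-498)<33
print(np.histogram(y[k],bins=np.arange(290,470,3)))
E
```

```text
farwall [9.93821454e-03 5.39800756e+02] 166
nearwall [-4.55835356e-04  4.49436888e+02] 171
L [-3.46756058e-02  4.64018174e+02] 89
R [3.13571342e-02 3.00240732e+02] 82
(array([ 0,  3,  3,  2,  5,  0,  0,  0,  1,  0,  0,  0,  0,  0,  0, 23,  0,
        0,  0,  0,  0,  0,  0,  0,  0,  0,  0,  0,  0,  0,  0,  0,  0,  0,
        0, 16, 18,  0,  0,  0,  0,  0,  0,  0,  0,  0,  0,  0,  0,  0,  0,
        0,  0,  0,  0,  0,  7,  3,  0]), array([290, 293, 296, 299, 302, 305, 308, 311, 314, 317, 320, 323, 326,
       329, 332, 335, 338, 341, 344, 347, 350, 353, 356, 359, 362, 365,
       368, 371, 374, 377, 380, 383, 386, 389, 392, 395, 398, 401, 404,
       407, 410, 413, 416, 419, 422, 425, 428, 431, 434, 437, 440, 443,
       446, 449, 452, 455, 458, 461, 464, 467]))
```

Carrier: centre about (0.4946, 0.3816), yaw 90°. Vial pair: middle at (0.3745, 0.258), line at 41.7°. I'll travel to above the vials first.

Call:
drive_tool(
  rows=[
    {"dp":[0.44,-0.634,0],"angular":[0,0,0],"jaw":80},
    {"dp":[0.44,-0.634,0],"angular":[0,0,0],"jaw":80},
    {"dp":[0.44,-0.634,0],"angular":[0,0,0],"jaw":80},
    {"dp":[0.44,-0.634,0],"angular":[0,0,0],"jaw":80},
    {"dp":[0.44,-0.634,0],"angular":[0,0,0],"jaw":80},
    {"dp":[0.44,-0.634,0],"angular":[0,0,0],"jaw":80},
    {"dp":[0.44,-0.634,0],"angular":[0,0,0],"jaw":80},
    {"dp":[0.44,-0.634,0],"angular":[0,0,0],"jaw":80},
    {"dp":[0.44,-0.634,0],"angular":[0,0,0],"jaw":80},
    {"dp":[0.44,-0.634,0],"angular":[0,0,0],"jaw":80},
    {"dp":[0.44,-0.634,0],"angular":[0,0,0],"jaw":80},
    {"dp":[0.44,-0.634,0],"angular":[0,0,0],"jaw":80},
    {"dp":[0.44,-0.634,0],"angular":[0,0,0],"jaw":80},
    {"dp":[0.44,-0.634,0],"angular":[0,0,0],"jaw":80},
    {"dp":[0.44,-0.634,0],"angular":[0,0,0],"jaw":80},
    {"dp":[0.44,-0.634,0],"angular":[0,0,0],"jaw":80},
    {"dp":[0.44,-0.634,0],"angular":[0,0,0],"jaw":80},
    {"dp":[0.44,-0.634,0],"angular":[0,0,0],"jaw":80},
    {"dp":[0.44,-0.634,0],"angular":[0,0,0],"jaw":80},
    {"dp":[0.44,-0.634,0],"angular":[0,0,0],"jaw":80},
  ],
)

```text
t: 2.6
ee_pos: [0.3943, 0.2019, 0.2161]
tool_rot: [-3.09, 0.001, 0.436]
wrist_force: [-0.1, -1.0, -0.0]
opening: 0.0802
grip_force: 0.0
```

Call:
drive_tool(
  rows=[
    {"dp":[0,0,0],"angular":[0,0,0.172],"jaw":80},
    {"dp":[0,0,0],"angular":[0,0,0.172],"jaw":80},
    {"dp":[0,0,0],"angular":[0,0,0.172],"jaw":80},
    {"dp":[0,0,0],"angular":[0,0,0.172],"jaw":80},
    {"dp":[0,0,0],"angular":[0,0,0.172],"jaw":80},
    {"dp":[0,0,0],"angular":[0,0,0.172],"jaw":80},
    {"dp":[0,0,0],"angular":[0,0,0.172],"jaw":80},
    {"dp":[0,0,0],"angular":[0,0,0],"jaw":80},
    {"dp":[0,0,0],"angular":[0,0,0],"jaw":80},
  ],
)

```text
t: 3.72
ee_pos: [0.381, -0.0786, 0.2177]
tool_rot: [-2.908, 0.171, -0.397]
wrist_force: [0.6, 0.9, -0.8]
opening: 0.0801
grip_force: 0.0
```

```bash
python3 - <<'E'
from h import *
go(.3745,.258,.1,np.radians(-48.3))
s=snap('wrist');cv2.imwrite('pics/w1.png',s['color']);print(s['intrinsics'],s['tool_from_camera'])
E
```

```text
pos [ 0.381  -0.0786  0.2177] rpy [-2.9076  0.1707 -0.3967] j [-0.4   0.13 -0.18  1.43  0.23  3.14] t 3.73
dp total (start-axes) [-2.721 -6.16   2.353] turn about tool z 0.4463
[[309.70691629   0.         325.40467739]
 [  0.         309.70691629 200.31728035]
 [  0.           0.           1.        ]] [[ 1.01976754e-03 -9.55310359e-01 -2.95602907e-01  7.53655129e-02]
 [ 9.99998200e-01  5.01244752e-04  1.82989202e-03  1.52618101e-03]
 [-1.59994540e-03 -2.95604241e-01  9.55309150e-01 -1.59419261e-01]
 [ 0.00000000e+00  0.00000000e+00  0.00000000e+00  1.00000000e+00]]
```

View pics/w1.png

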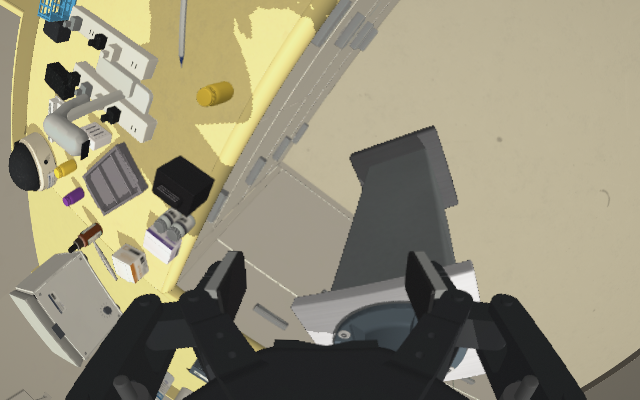

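Turning +z takes joint 6 to its limit, so I must use the opposite half turn (yaw 131.7°). I'll level the tool first, then turn the other way.

```bash
cat >> h.py <<'E'
from scipy.spatial.transform import Rotation as Ro
def go(x,y,z,yawdeg,alt=None):
    s=ctrl.state(); p=s['ee_pos']; R=Ro.from_euler('xyz',s['tool_rot']); yaw=np.radians(yawdeg)
    print('pos',p.round(4),'rpy',s['tool_rot'].round(4),'j',s['joints'].round(2),'t',round(s['t'],2),'open',round(s['opening'],4),'grip',s['grip_force'])
    ps=s['tool_rot'][2];L=Ro.from_euler('xyz',[np.pi,0,ps])
    d=np.array([x,y,z])-p
    print('level rotvec',(R.inv()*L).as_rotvec().round(4),'then turn z',round((ps-yaw+np.pi)%(2*np.pi)-np.pi,4))
    print('dp now-axes',(R.inv().apply(d)/.05).round(3),' dp after turn',(Ro.from_euler('xyz',[np.pi,0,yaw]).inv().apply(d)/.05).round(3))
E
python3 -c "
from h import *
go(.3745,.258,.15,131.7)"
```

```text
pos [ 0.3811 -0.0781  0.2178] rpy [-2.9076  0.1704 -0.3954] j [-0.4   0.13 -0.18  1.43  0.23  3.14] t 3.77 open 0.0799 grip 0.0
level rotvec [-0.2335  0.1697 -0.0199] then turn z -2.694
dp now-axes [-2.442 -5.569  3.173]  dp after turn [5.107 4.373 1.355]
```

Call:
drive_tool(
  rows=[
    {"dp":[0,0,0],"angular":[0,0,-0.17],"jaw":80},
    {"dp":[0,0,0],"angular":[0,0,-0.17],"jaw":80},
    {"dp":[0,0,0],"angular":[0,0,-0.17],"jaw":80},
    {"dp":[0,0,0],"angular":[0,0,-0.17],"jaw":80},
    {"dp":[0,0,0],"angular":[0,0,-0.17],"jaw":80},
    {"dp":[0,0,0],"angular":[0,0,-0.17],"jaw":80},
    {"dp":[0,0,0],"angular":[0,0,-0.17],"jaw":80},
    {"dp":[0,0,0],"angular":[0,0,-0.17],"jaw":80},
    {"dp":[0,0,0],"angular":[0,0,-0.17],"jaw":80},
    {"dp":[0,0,0],"angular":[0,0,-0.17],"jaw":80},
    {"dp":[0,0,0],"angular":[0,0,-0.17],"jaw":80},
    {"dp":[0,0,0],"angular":[0,0,-0.17],"jaw":80},
    {"dp":[0,0,0],"angular":[0,0,-0.17],"jaw":80},
    {"dp":[0,0,0],"angular":[0,0,-0.17],"jaw":80},
    {"dp":[0,0,0],"angular":[0,0,0],"jaw":80},
    {"dp":[0,0,0],"angular":[0,0,0],"jaw":80},
  ],
)

```text
t: 5.78
ee_pos: [0.3811, -0.078, 0.2179]
tool_rot: [3.092, -0.284, 1.968]
wrist_force: [-1.9, 0.5, -0.2]
opening: 0.0801
grip_force: 0.0
```

```bash
python3 -c "
from h import *
go(.3745,.258,.15,131.7)"
```

```text
pos [ 0.3811 -0.078   0.2179] rpy [ 3.0923 -0.2843  1.9684] j [-0.4   0.13 -0.18  1.43  0.23  0.76] t 5.78 open 0.0801 grip 0.0
level rotvec [ 0.049  -0.2843 -0.007 ] then turn z -0.3302
dp now-axes [5.615 2.326 3.173]  dp after turn [5.105 4.371 1.357]
```

Call:
drive_tool(
  rows=[
    {"dp":[0,0,0],"angular":[0.0245,-0.142,-0.0035],"jaw":80},
    {"dp":[0,0,0],"angular":[0.0245,-0.142,-0.0035],"jaw":80},
    {"dp":[0,0,0],"angular":[0,0,-0.165],"jaw":80},
    {"dp":[0,0,0],"angular":[0,0,-0.165],"jaw":80},
    {"dp":[0.62,0.53,0.1],"angular":[0,0,0],"jaw":80},
    {"dp":[0.62,0.53,0.1],"angular":[0,0,0],"jaw":80},
    {"dp":[0.62,0.53,0.1],"angular":[0,0,0],"jaw":80},
    {"dp":[0.62,0.53,0.1],"angular":[0,0,0],"jaw":80},
    {"dp":[0.62,0.53,0.1],"angular":[0,0,0],"jaw":80},
    {"dp":[0.62,0.53,0.1],"angular":[0,0,0],"jaw":80},
    {"dp":[0.62,0.53,0.1],"angular":[0,0,0],"jaw":80},
    {"dp":[0.62,0.53,0.1],"angular":[0,0,0],"jaw":80},
    {"dp":[0,0,0],"angular":[0,0,0],"jaw":80},
    {"dp":[0,0,0],"angular":[0,0,0],"jaw":80},
  ],
)

```text
t: 7.52
ee_pos: [0.3734, 0.2474, 0.1779]
tool_rot: [3.142, 0.0, 2.3]
wrist_force: [0.2, -0.6, -0.5]
opening: 0.0801
grip_force: 0.0
```

```bash
python3 -c "
from h import *
go(.3745,.258,.03,131.7)"
```

```text
pos [0.3734 0.2474 0.1779] rpy [3.1415e+00 2.0000e-04 2.2998e+00] j [ 0.59  0.12 -0.25  1.19 -0.    1.43] t 7.53 open 0.0801 grip 0.0
level rotvec [0.0001 0.0002 0.    ] then turn z 0.0012
dp now-axes [0.143 0.157 2.957]  dp after turn [0.142 0.158 2.957]
```

Call:
drive_tool(
  rows=[
    {"dp":[0.142,0.158,0.4],"angular":[0,0,0],"jaw":80},
    {"dp":[0,0,0.4],"angular":[0,0,0],"jaw":80},
    {"dp":[0,0,0.4],"angular":[0,0,0],"jaw":80},
    {"dp":[0,0,0.3],"angular":[0,0,0],"jaw":80},
    {"dp":[0,0,0],"angular":[0,0,0],"jaw":80},
    {"dp":[0,0,0],"angular":[0,0,0],"jaw":80},
  ],
)

```text
t: 8.28
ee_pos: [0.3754, 0.2578, 0.1037]
tool_rot: [3.14, 0.0, 2.299]
wrist_force: [-0.4, -0.8, -0.3]
opening: 0.08
grip_force: 0.0
```

```bash
cat >> h.py <<'E'
def wcloud():
    st=ctrl.state(); s=snap('wrist');d=s['depth'];K=s['intrinsics'];v,u=np.mgrid[:d.shape[0],:d.shape[1]]
    a=(u-K[0,2])/K[0,0];b=(v-K[1,2])/K[1,1];r=np.hypot(a,b)+1e-9
    k=np.tan(np.minimum(r,1.4))/r
    P=np.stack([a*k*d,b*k*d,d],-1);T=s['tool_from_camera']
    P=P@T[:3,:3].T+T[:3,3];tool=P.copy()
    P=P@Ro.from_euler('xyz',st['tool_rot']).as_matrix().T+st['ee_pos'];P[d==0]=np.nan
    return s,P,tool
E
python3 - <<'E'
from h import *
s,P,t=wcloud();cv2.imwrite('pics/w2.png',s['color'])
go(.3745,.258,.03,131.7)
m=(np.hypot(P[...,0]-.3745,P[...,1]-.258)<.04)&(P[...,2]>.046)&(P[...,2]<.06)
Q=(P[m][:,:2]*1000).astype(np.float32);print(len(Q),np.median(P[m][:,2]))
_,lab,c=cv2.kmeans(Q,2,None,(3,50,.01),5,cv2.KMEANS_PP_CENTERS)
for i in(0,1):print(c[i],cv2.minEnclosingCircle(Q[lab.ravel()==i]))
d=c[1]-c[0];print('mid',c.mean(0),np.hypot(*d),np.degrees(np.arctan2(d[1],d[0])))
E
```

```text
pos [0.3755 0.258  0.1038] rpy [3.1395e+00 3.0000e-04 2.2993e+00] j [ 0.6   0.19 -0.38  1.   -0.    1.44] t 8.32 open 0.0802 grip 0.0
level rotvec [0.0021 0.0003 0.    ] then turn z 0.0007
dp now-axes [ 0.013 -0.019  1.476]  dp after turn [ 0.013 -0.016  1.476]
1569 0.051312579673341796
[384.88367 266.42017] ((385.7063903808594, 265.99688720703125), 11.988085746765137)
[364.3541  247.50209] ((364.961669921875, 246.5299072265625), 12.203360557556152)
mid [374.6189  256.96112] 27.916964 -137.33931
```

View pics/w2.png

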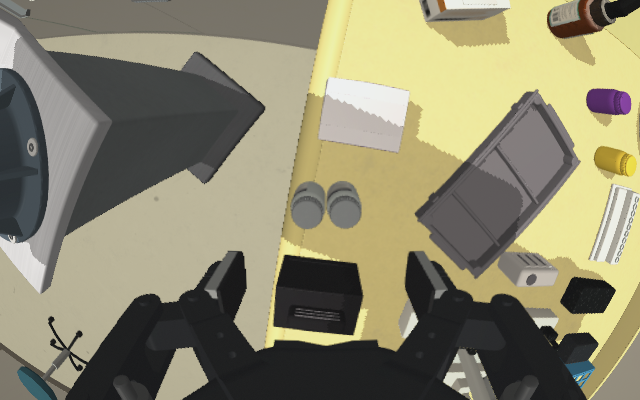

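Wrist depth puts the caps (308,205) and (344,205) at a middle of (0.3746, 0.257), which agrees within 1 mm. Descending and closing.

Call:
drive_tool(
  rows=[
    {"dp":[0.013,-0.01,0.4],"angular":[0.002,0,0],"jaw":80},
    {"dp":[0,0,0.4],"angular":[0,0,0],"jaw":80},
    {"dp":[0,0,0.4],"angular":[0,0,0],"jaw":80},
    {"dp":[0,0,0.276],"angular":[0,0,0],"jaw":80},
    {"dp":[0,0,0],"angular":[0,0,0],"jaw":70},
    {"dp":[0,0,0],"angular":[0,0,0],"jaw":62},
    {"dp":[0,0,0],"angular":[0,0,0],"jaw":57},
    {"dp":[0,0,0],"angular":[0,0,0],"jaw":50},
    {"dp":[0,0,0],"angular":[0,0,0],"jaw":50},
    {"dp":[0,0,0],"angular":[0,0,0],"jaw":50},
    {"dp":[0,0,0],"angular":[0,0,0],"jaw":50},
  ],
)

```text
t: 9.7
ee_pos: [0.3742, 0.2583, 0.0292]
tool_rot: [-3.14, 0.0, 2.3]
wrist_force: [0.6, 0.5, -0.1]
opening: 0.05
grip_force: 0.1
```

```bash
python3 -c "
from h import *
go(.3745,.258,.03,131.7)
s,P,t=wcloud();cv2.imwrite('pics/w3.png',s['color'][130:,150:490])"
```

```text
pos [0.3742 0.2583 0.0292] rpy [-3.1405e+00  1.0000e-04  2.3002e+00] j [ 0.6   0.27 -0.49  0.81 -0.    1.45] t 9.7 open 0.05 grip 0.09339856915175915
level rotvec [-0.0011  0.0001 -0.    ] then turn z 0.0016
dp now-axes [-0.009  0.001 -0.016]  dp after turn [-0.009  0.001 -0.016]
```

View pics/w3.png

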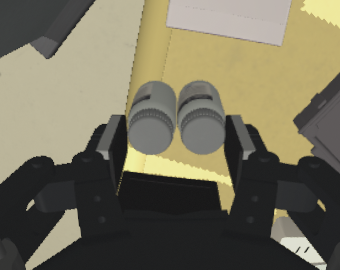

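The pads stand at the caps (opening 50 mm, no force), so they are higher than I assumed. I'll measure the fingertips in the wrist depth.

```bash
python3 - <<'E'
from h import *
s,P,t=wcloud()
for (u0,u1) in((240,285),(365,410)):
    T=t[235:320,u0:u1].reshape(-1,3); k=(abs(T[:,0])<.02)&(T[:,2]<.028)&(abs(T[:,1])<.06)
    Q=T[k]*1000
    for zc in range(-20,30,4):
        q=Q[(Q[:,2]>=zc)&(Q[:,2]<zc+4)]
        if len(q):print(zc,len(q),'x',q[:,0].min().round(),q[:,0].max().round(),'y',q[:,1].min().round(1),q[:,1].max().round(1))
m=(np.hypot(P[...,0]-.3745,P[...,1]-.258)<.045)&(P[...,2]>.047)&(P[...,2]<.056)
Q=(P[m][:,:2]*1000).astype(np.float32);print(len(Q))
_,lab,c=cv2.kmeans(Q,2,None,(3,50,.01),5,cv2.KMEANS_PP_CENTERS);print(c)
E
```

```text
-20 41 x -4.0 6.0 y -26.9 -22.6
-16 10 x 2.0 6.0 y -25.5 -23.0
-12 38 x -1.0 7.0 y -27.2 -23.4
-8 21 x 1.0 7.0 y -27.7 -23.9
-4 14 x -1.0 7.0 y -28.5 -24.3
0 4 x -0.0 5.0 y -28.4 -26.0
4 1 x -1.0 -1.0 y -28.0 -28.0
-20 43 x 1.0 8.0 y 18.4 23.9
-16 28 x 2.0 8.0 y 18.8 24.0
-12 65 x 0.0 9.0 y 19.3 25.5
-8 20 x 2.0 9.0 y 19.7 25.7
-4 6 x 3.0 7.0 y 23.2 25.5
0 3 x 3.0 5.0 y 24.5 25.7
3226
[[363.1573  247.52039]
 [384.2683  266.95944]]
```

Call:
drive_tool(
  rows=[
    {"dp":[0,0,0],"angular":[0,0,0],"jaw":66},
    {"dp":[0,0,0],"angular":[0,0,0],"jaw":66},
    {"dp":[0,0,0],"angular":[0,0,0],"jaw":66},
    {"dp":[0,0,0.16],"angular":[0,0,0],"jaw":66},
    {"dp":[0,0,0],"angular":[0,0,0],"jaw":66},
    {"dp":[0,0,0],"angular":[0,0,0],"jaw":60},
    {"dp":[0,0,0],"angular":[0,0,0],"jaw":56},
    {"dp":[0,0,0],"angular":[0,0,0],"jaw":48},
    {"dp":[0,0,0],"angular":[0,0,0],"jaw":48},
    {"dp":[0,0,0],"angular":[0,0,0],"jaw":48},
    {"dp":[0,0,0],"angular":[0,0,0],"jaw":48},
  ],
)

```text
t: 11.18
ee_pos: [0.3743, 0.2583, 0.0213]
tool_rot: [-3.141, 0.0, 2.3]
wrist_force: [-0.6, 0.5, 3.4]
opening: 0.0479
grip_force: 2.9
```

```bash
python3 -c "
from h import *
go(.3745,.258,.03,131.7)
s,P,t=wcloud();cv2.imwrite('pics/w4.png',s['color'][130:,150:490])"
```

```text
pos [0.3743 0.2583 0.0213] rpy [-3.1409e+00  2.0000e-04  2.3002e+00] j [ 0.6   0.28 -0.51  0.79 -0.    1.45] t 11.18 open 0.0479 grip 2.853916548192501
level rotvec [-0.0007  0.0002 -0.    ] then turn z 0.0016
dp now-axes [-0.008 -0.002 -0.173]  dp after turn [-0.008 -0.002 -0.173]
```

View pics/w4.png

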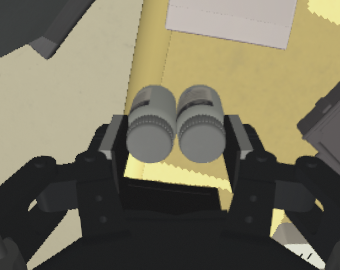

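Call:
drive_tool(
  rows=[
    {"dp":[0,0,0],"angular":[0,0,0],"jaw":46},
    {"dp":[0,0,0],"angular":[0,0,0],"jaw":46},
  ],
)

```text
t: 11.48
ee_pos: [0.3747, 0.2586, 0.0219]
tool_rot: [3.141, 0.0, 2.3]
wrist_force: [-1.8, -0.3, 11.5]
opening: 0.0462
grip_force: 16.2
```

```bash
python3 - <<'E'
from h import *
go(.3745,.258,.03,131.7)
s,P,t=wcloud()
m=(np.hypot(P[...,0]-.3745,P[...,1]-.258)<.03)&(P[...,2]>.047)&(P[...,2]<.058)
Q=(P[m][:,:2]*1000).astype(np.float32);print(len(Q),np.median(P[m][:,2]))
_,lab,c=cv2.kmeans(Q,2,None,(3,50,.01),5,cv2.KMEANS_PP_CENTERS);print(c,np.hypot(*(c[0]-c[1])))
for i in(0,1):
    q=P[m][lab.ravel()==i];print('plane',np.linalg.lstsq(np.c_[q[:,:2],np.ones(len(q))],q[:,2],rcond=None)[0][:2])
E
```

```text
pos [0.3747 0.2586 0.0219] rpy [3.1412e+00 3.0000e-04 2.3003e+00] j [ 0.6   0.28 -0.5   0.79 -0.    1.45] t 11.47 open 0.0462 grip 16.244719326496124
level rotvec [0.0004 0.0003 0.    ] then turn z 0.0017
dp now-axes [-0.007 -0.012 -0.161]  dp after turn [-0.007 -0.012 -0.161]
3734 0.051657602945491383
[[383.74542 267.30756]
 [363.66257 248.55399]] 27.477581
plane [0.12185183 0.01651632]
plane [-0.03170236 -0.09940986]
```

Call:
drive_tool(
  rows=[
    {"dp":[0,0,0],"angular":[0,0,0],"jaw":42},
    {"dp":[0,0,0],"angular":[0,0,0],"jaw":42},
    {"dp":[0,0,0],"angular":[0,0,0],"jaw":42},
    {"dp":[0,0,-0.1],"angular":[0,0,0],"jaw":42},
    {"dp":[0,0,-0.1],"angular":[0,0,0],"jaw":42},
    {"dp":[0,0,0],"angular":[0,0,0],"jaw":42},
  ],
)

```text
t: 12.28
ee_pos: [0.374, 0.2582, 0.0312]
tool_rot: [-3.14, 0.0, 2.3]
wrist_force: [0.4, 0.4, -1.1]
opening: 0.0426
grip_force: 27.1
```

```bash
python3 - <<'E'
from h import *
go(.3745,.258,.03,131.7)
s,P,t=wcloud();cv2.imwrite('pics/w5.png',s['color'][130:,150:490])
m=(np.hypot(P[...,0]-.3745,P[...,1]-.258)<.03)&(P[...,2]>.047)&(P[...,2]<.072)
Q=(P[m][:,:2]*1000).astype(np.float32);print(len(Q),np.percentile(P[m][:,2],[10,50,90]))
_,lab,c=cv2.kmeans(Q,2,None,(3,50,.01),5,cv2.KMEANS_PP_CENTERS);print(c,np.hypot(*(c[0]-c[1])))
E
```

```text
pos [0.374  0.2582 0.0312] rpy [-3.1402e+00  1.0000e-04  2.3002e+00] j [ 0.6   0.26 -0.49  0.82 -0.    1.45] t 12.28 open 0.0426 grip 27.073023319244385
level rotvec [-0.0014  0.0001 -0.    ] then turn z 0.0016
dp now-axes [-0.009  0.004  0.023]  dp after turn [-0.009  0.004  0.023]
4657 [0.05239771 0.05860546 0.0639752 ]
[[381.9044  267.95822]
 [362.5132  249.67299]] 26.652718
```

View pics/w5.png

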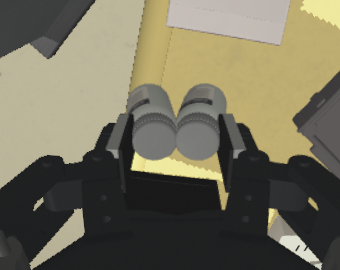

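The caps lean together, so the pads are gripping the caps only. I'll set the vials down and release gently, then look from the scene camera.

Call:
drive_tool(
  rows=[
    {"dp":[0,0,0.1],"angular":[0,0,0],"jaw":42},
    {"dp":[0,0,0.1],"angular":[0,0,0],"jaw":42},
    {"dp":[0,0,0],"angular":[0,0,0],"jaw":45},
    {"dp":[0,0,0],"angular":[0,0,0],"jaw":48},
    {"dp":[0,0,0],"angular":[0,0,0],"jaw":52},
    {"dp":[0,0,0],"angular":[0,0,0],"jaw":56},
    {"dp":[0,0,0],"angular":[0,0,0],"jaw":66},
    {"dp":[0,0,0],"angular":[0,0,0],"jaw":66},
    {"dp":[0,0,0],"angular":[0,0,0],"jaw":66},
  ],
)

```text
t: 13.45
ee_pos: [0.3741, 0.2582, 0.0211]
tool_rot: [-3.14, 0.0, 2.3]
wrist_force: [-0.3, 0.5, 1.1]
opening: 0.0658
grip_force: 0.0
```

```bash
python3 - <<'E'
from h import *
go(.3745,.258,.03,131.7)
s,P,t=wcloud()
for uv in((262,270),(270,300),(275,335),(243,255),(270,285),(265,250),(250,250),(240,290),(230,330)):
    print(uv,(t[uv[1],uv[0]]*1000).round(1),(s['color'][uv[1],uv[0]]))
m=(np.hypot(P[...,0]-.3745,P[...,1]-.258)<.03)&(P[...,2]>.047)&(P[...,2]<.072)
Q=(P[m][:,:2]*1000).astype(np.float32);print(len(Q),np.percentile(P[m][:,2],[10,50,90]))
_,lab,c=cv2.kmeans(Q,2,None,(3,50,.01),5,cv2.KMEANS_PP_CENTERS);print(c,np.hypot(*(c[0]-c[1])))
w2=s['color'][130:,150:490]
s=snap('scene');R=cv2.Rodrigues(s['rvec'])[0];uv=cv2.projectPoints(np.array([[.3745,.258,.03]]),s['rvec'],s['tvec'],s['intrinsics'],None)[0].ravel();u,v=uv.astype(int);print(uv)
c=cv2.resize(s['color'][max(v-50,0):v+40,u-55:u+55],None,fx=4,fy=4,interpolation=cv2.INTER_CUBIC)
w2=cv2.resize(w2,(int(340*360/270),360));cv2.imwrite('pics/s6.png',np.hstack([c,w2])[:, :800])
E
```

```text
pos [0.3741 0.2582 0.0211] rpy [-3.1403e+00  1.0000e-04  2.3003e+00] j [ 0.6   0.28 -0.51  0.79 -0.    1.45] t 13.45 open 0.0658 grip 0.0
level rotvec [-0.0012  0.0001 -0.    ] then turn z 0.0017
dp now-axes [-0.009  0.002 -0.177]  dp after turn [-0.009  0.002 -0.177]
(262, 270) [-546.1 -254.8  901.4] [155 182 188]
(270, 300) [-60.4 -42.5  28. ] [149 229 238]
(275, 335) [-61.9 -33.7  -9.1] [26 25 25]
(243, 255) [ 10.2 -39.4 -35.1] [92 95 95]
(270, 285) [-48.4 -41.8  30.3] [142 221 233]
(265, 250) [-456.2 -235.3  902.1] [155 182 188]
(250, 250) [ 10.2 -37.3 -29.7] [92 96 95]
(240, 290) [  8.1 -34.6 -60.7] [40 40 40]
(230, 330) [ 16.7 -28.3 -94.2] [39 37 36]
3224 [0.04925269 0.05129459 0.05211267]
[[387.3299  269.34216]
 [361.61966 245.7041 ]] 34.925266
[283.63450836 176.22560866]
```

View pics/s6.png

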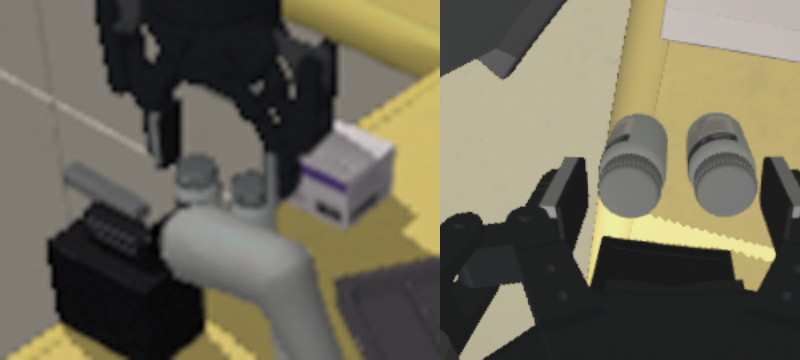

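The fingertips actually end about level with the caps, and the vials now stand 35 mm apart, upright. I'll measure the pad ends at this opening.

```bash
python3 - <<'E'
from h import *
s,P,t=wcloud()
for sg in(-1,1):
    y=t[...,1]*sg
    k=(abs(t[...,0])<.016)&(y>.030)&(y<.055)&(t[...,2]>-.08)&(t[...,2]<.025)
    Q=t[k]*1000
    for zc in range(-60,24,5):
        q=Q[(Q[:,2]>=zc)&(Q[:,2]<zc+5)]
        if len(q):print(sg,zc,len(q),'x',q[:,0].min().round(),q[:,0].max().round(),'y',q[:,1].min().round(1),q[:,1].max().round(1))
E
```

```text
-1 -60 261 x -10.0 12.0 y -41.0 -33.9
-1 -55 289 x -12.0 11.0 y -47.7 -33.8
-1 -50 286 x -11.0 11.0 y -48.3 -33.8
-1 -45 251 x -12.0 11.0 y -48.1 -33.9
-1 -40 228 x -11.0 11.0 y -48.3 -33.9
-1 -35 203 x -12.0 11.0 y -47.8 -33.9
-1 -30 129 x -12.0 11.0 y -44.9 -30.0
-1 -25 23 x -8.0 8.0 y -34.9 -34.2
-1 -20 10 x -2.0 3.0 y -31.1 -30.0
-1 -15 9 x -3.0 5.0 y -32.2 -30.0
-1 -10 6 x -1.0 4.0 y -31.8 -30.0
-1 -5 2 x 3.0 3.0 y -30.8 -30.2
-1 0 1 x 4.0 4.0 y -30.1 -30.1
-1 5 1 x 4.0 4.0 y -30.0 -30.0
-1 10 2 x 3.0 4.0 y -30.7 -30.2
1 -60 256 x -11.0 11.0 y 31.0 38.1
1 -55 299 x -11.0 12.0 y 30.8 45.2
1 -50 289 x -11.0 11.0 y 31.0 45.2
1 -45 242 x -11.0 12.0 y 31.0 45.1
1 -40 241 x -11.0 11.0 y 31.1 45.5
1 -35 198 x -11.0 11.0 y 31.1 45.0
1 -30 131 x -12.0 11.0 y 30.9 42.0
1 -25 21 x -7.0 8.0 y 31.2 31.9
1 -20 8 x -1.0 1.0 y 30.1 31.1
1 -15 1 x -0.0 -0.0 y 30.8 30.8
1 20 1505 x -16.0 16.0 y 30.0 55.0
```

Pads end about 26 mm behind the stated TCP at this opening, which the scene view supports. I'll go lower in steps and watch the force.

Call:
drive_tool(
  rows=[
    {"dp":[0,0,0],"angular":[0,0,0],"jaw":72},
    {"dp":[0,0,0],"angular":[0,0,0],"jaw":72},
    {"dp":[0,0,0.1],"angular":[0,0,0],"jaw":72},
    {"dp":[0,0,0.1],"angular":[0,0,0],"jaw":72},
    {"dp":[0,0,0.1],"angular":[0,0,0],"jaw":72},
    {"dp":[0,0,0.1],"angular":[0,0,0],"jaw":72},
    {"dp":[0,0,0],"angular":[0,0,0],"jaw":72},
  ],
)

```text
t: 14.48
ee_pos: [0.3738, 0.258, 0.0007]
tool_rot: [-3.14, -0.0, 2.3]
wrist_force: [-0.3, -0.4, 0.5]
opening: 0.072
grip_force: 0.0
```

```bash
cat >> h.py <<'E'
def tips(t):
    for sg in(-1,1):
        y=t[...,1]*sg
        k=(abs(t[...,0])<.013)&(y>.004)&(y<.055)&(t[...,2]>-.08)&(t[...,2]<.01)
        for zc in range(-45,5,5):
            q=t[k&(t[...,2]*1000>=zc)&(t[...,2]*1000<zc+5)]*1000
            if len(q)>15:print(sg,zc,len(q),'|y|',(abs(q[:,1]).min()).round(1),abs(q[:,1]).max().round(1))
E
python3 - <<'E'
from h import *
go(.3745,.258,-.005,131.7)
s,P,t=wcloud();tips(t)
m=(np.hypot(P[...,0]-.3745,P[...,1]-.258)<.036)&(P[...,2]>.047)&(P[...,2]<.054)
Q=(P[m][:,:2]*1000).astype(np.float32)
_,lab,c=cv2.kmeans(Q,2,None,(3,50,.01),5,cv2.KMEANS_PP_CENTERS);print(c,np.hypot(*(c[0]-c[1])),c.mean(0))
E
```

```text
pos [0.3738 0.258  0.0007] rpy [-3.1396 -0.      2.3002] j [ 0.6   0.3  -0.53  0.73 -0.    1.45] t 14.47 open 0.072 grip 0.0
level rotvec [-0.002 -0.     0.   ] then turn z 0.0016
dp now-axes [-0.009  0.009  0.114]  dp after turn [-0.009  0.009  0.114]
-1 -45 572 |y| 6.0 51.5
-1 -40 741 |y| 4.4 51.8
-1 -35 487 |y| 4.4 50.5
-1 -30 350 |y| 4.5 43.8
-1 -25 218 |y| 4.6 37.7
-1 -20 197 |y| 4.2 30.4
-1 -15 190 |y| 4.3 30.0
-1 -10 159 |y| 4.4 30.3
-1 -5 112 |y| 4.5 28.5
-1 0 391 |y| 4.0 26.5
1 -45 593 |y| 6.1 48.2
1 -40 735 |y| 4.8 48.6
1 -35 511 |y| 4.4 47.3
1 -30 350 |y| 4.2 40.6
1 -25 219 |y| 4.3 35.2
1 -20 192 |y| 4.4 29.6
1 -15 189 |y| 4.6 30.8
1 -10 145 |y| 4.3 29.0
1 -5 102 |y| 4.9 29.9
1 0 1756 |y| 4.0 55.0
[[361.45786 245.9719 ]
 [388.2301  270.77124]] 36.493298 [374.844   258.37158]
```

Call:
drive_tool(
  rows=[
    {"dp":[0,0,0.1],"angular":[0,0,0],"jaw":72},
    {"dp":[0,0,0.05],"angular":[0,0,0],"jaw":72},
    {"dp":[0,0,0],"angular":[0,0,0],"jaw":68},
    {"dp":[0,0,0],"angular":[0,0,0],"jaw":65},
    {"dp":[0,0,0],"angular":[0,0,0],"jaw":63},
    {"dp":[0,0,0],"angular":[0,0,0],"jaw":61},
    {"dp":[0,0,0],"angular":[0,0,0],"jaw":59},
    {"dp":[0,0,0],"angular":[0,0,0],"jaw":57.5},
    {"dp":[0,0,0],"angular":[0,0,0],"jaw":56.5},
    {"dp":[0,0,0],"angular":[0,0,0],"jaw":56},
    {"dp":[0,0,0],"angular":[0,0,0],"jaw":56},
  ],
)

```text
t: 15.9
ee_pos: [0.3741, 0.2582, -0.0063]
tool_rot: [-3.14, 0.0, 2.3]
wrist_force: [-0.8, -0.7, 1.4]
opening: 0.0561
grip_force: 0.9
```

```bash
python3 - <<'E'
from h import *
go(.3745,.258,-.005,131.7)
s,P,t=wcloud();tips(t)
m=(np.hypot(P[...,0]-.3745,P[...,1]-.258)<.036)&(P[...,2]>.047)&(P[...,2]<.054)
Q=(P[m][:,:2]*1000).astype(np.float32)
_,lab,c=cv2.kmeans(Q,2,None,(3,50,.01),5,cv2.KMEANS_PP_CENTERS);d=c[1]-c[0];print(c,np.hypot(*d),c.mean(0),np.degrees(np.arctan2(d[1],d[0])))
cv2.imwrite('pics/w7.png',s['color'][130:,150:490])
E
```

```text
pos [ 0.3741  0.2582 -0.0063] rpy [-3.1404e+00  1.0000e-04  2.3002e+00] j [ 0.6   0.31 -0.54  0.71 -0.    1.45] t 15.9 open 0.0561 grip 0.929260728880763
level rotvec [-0.0012  0.0001 -0.    ] then turn z 0.0016
dp now-axes [-0.008  0.003 -0.026]  dp after turn [-0.008  0.003 -0.026]
-1 -45 618 |y| 4.2 43.0
-1 -40 465 |y| 4.3 43.1
-1 -35 402 |y| 4.0 43.3
-1 -30 338 |y| 4.0 42.1
-1 -25 227 |y| 4.1 32.8
-1 -20 178 |y| 4.2 28.2
-1 -15 148 |y| 4.3 27.8
-1 -10 148 |y| 4.4 27.7
-1 -5 343 |y| 4.4 29.7
-1 0 175 |y| 26.2 34.8
1 -45 562 |y| 4.0 40.3
1 -40 414 |y| 4.1 39.9
1 -35 369 |y| 4.3 40.3
1 -30 282 |y| 4.0 39.7
1 -25 201 |y| 4.2 32.0
1 -20 154 |y| 4.3 25.0
1 -15 123 |y| 4.1 25.1
1 -10 243 |y| 4.2 54.9
1 -5 1573 |y| 4.2 55.0
[[360.76605 246.54784]
 [385.0494  269.07364]] 33.1224 [372.9077  257.81073] 42.849712
```

View pics/w7.png

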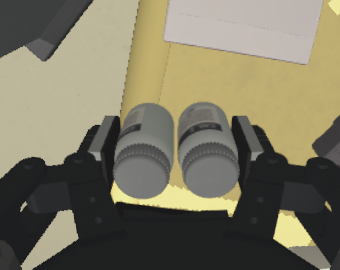

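The pads now overlap the vial bodies: caps at crop (141,172) and (208,168), opening 56. I'll grip and lift.

Call:
drive_tool(
  rows=[
    {"dp":[0,0,0],"angular":[0,0,0],"jaw":53},
    {"dp":[0,0,0],"angular":[0,0,0],"jaw":50},
    {"dp":[0,0,0],"angular":[0,0,0],"jaw":45},
    {"dp":[0,0,0],"angular":[0,0,0],"jaw":45},
    {"dp":[0,0,0],"angular":[0,0,0],"jaw":45},
  ],
)

```text
t: 16.58
ee_pos: [0.3742, 0.2583, -0.0056]
tool_rot: [-3.141, 0.0, 2.3]
wrist_force: [-2.1, -1.9, 13.8]
opening: 0.0512
grip_force: 60.0
```

Call:
drive_tool(
  rows=[
    {"dp":[0,0,-0.1],"angular":[0,0,0],"jaw":45},
    {"dp":[0,0,-0.15],"angular":[0,0,0],"jaw":45},
    {"dp":[0,0,0],"angular":[0,0,0],"jaw":45},
  ],
)

```text
t: 16.95
ee_pos: [0.3745, 0.2585, 0.0067]
tool_rot: [-3.141, 0.0, 2.3]
wrist_force: [0.3, 0.5, -0.8]
opening: 0.0512
grip_force: 62.5
```

```bash
python3 - <<'E'
from h import *
go(.3745,.258,.1,131.7)
s,P,t=wcloud()
T=t.reshape(-1,3)*1000;zz=T[:,2]
k=(abs(T[:,0])<14)&(abs(T[:,1])<25)&(zz<-35)&(zz>-75)
print(np.histogram(zz[k],bins=np.arange(-75,-34,2)))
cv2.imwrite('pics/w8.png',s['color'][130:,150:490])
E
```

```text
pos [0.3745 0.2585 0.0067] rpy [-3.1414e+00  2.0000e-04  2.3002e+00] j [ 0.6   0.3  -0.53  0.75 -0.    1.45] t 16.95 open 0.0512 grip 62.4643349647522
level rotvec [-0.0002  0.0002 -0.    ] then turn z 0.0016
dp now-axes [-0.008 -0.008 -1.866]  dp after turn [-0.008 -0.007 -1.866]
(array([  26,   25,   11,    2,    0,    0,    0,    0, 1718, 2184,  513,
        350,  289,  299,  464,  502,  320,  313,  276,  221]), array([-75, -73, -71, -69, -67, -65, -63, -61, -59, -57, -55, -53, -51,
       -49, -47, -45, -43, -41, -39, -37, -35]))
```

View pics/w8.png

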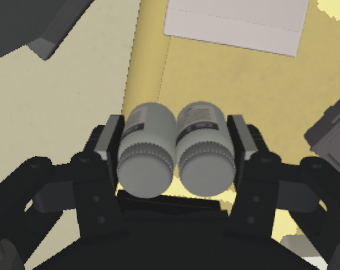

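```bash
cat >> h.py <<'E'
def caps(t,zlo=-62,zhi=-54):
    T=t.reshape(-1,3)*1000
    for sg in(-1,1):
        q=T[(abs(T[:,0])<14)&(sg*T[:,1]>1)&(sg*T[:,1]<24)&(T[:,2]>zlo)&(T[:,2]<zhi)]
        A=np.c_[q[:,:2],np.ones(len(q))]
        for _ in range(4):
            p=np.linalg.lstsq(A,q[:,2],rcond=None)[0];k=abs(A@p-q[:,2])<1;q=q[k];A=A[k]
        c,r=cv2.minEnclosingCircle(q[:,:2].astype(np.float32))
        print('cap',sg,len(q),'c',q.mean(0).round(1),np.round(c,1),'r',round(r,1),'slope',p[:2].round(3))
E
python3 - <<'E'
from h import *
s,P,t=wcloud();caps(t)
T=t.reshape(-1,3)*1000
# body sides visible: +x side of vials, near z>-35
for sg in(-1,1):
  for zc in range(-55,-5,6):
    q=T[(T[:,0]>0)&(T[:,0]<18)&(sg*T[:,1]>0)&(sg*T[:,1]<26)&(T[:,2]>zc)&(T[:,2]<zc+6)]
    if len(q)>20: print(sg,zc,'xmax',np.percentile(q[:,0],97).round(1),'y at xmax',np.median(q[q[:,0]>np.percentile(q[:,0],85),1]).round(1))
E
```

```text
cap -1 1605 c [ -2.  -13.9 -56.9] [ -2.3 -14.1] r 11.4 slope [0.017 0.02 ]
cap 1 1628 c [ -1.4  11.8 -56.9] [-1.7 12.8] r 12.2 slope [ 0.02  -0.006]
-1 -55 xmax 9.2 y at xmax -14.0
-1 -49 xmax 10.1 y at xmax -14.4
-1 -43 xmax 10.9 y at xmax -14.8
-1 -37 xmax 11.0 y at xmax -15.9
-1 -31 xmax 10.8 y at xmax -15.2
-1 -25 xmax 10.9 y at xmax -16.1
-1 -19 xmax 10.9 y at xmax -15.7
-1 -13 xmax 10.7 y at xmax -14.8
1 -55 xmax 10.3 y at xmax 13.4
1 -49 xmax 10.9 y at xmax 13.9
1 -43 xmax 11.6 y at xmax 12.0
1 -37 xmax 11.8 y at xmax 11.7
1 -31 xmax 11.8 y at xmax 11.9
1 -25 xmax 11.7 y at xmax 11.6
1 -19 xmax 11.9 y at xmax 12.4
1 -13 xmax 11.2 y at xmax 11.8
```

The vials are upright in the grip (cap slopes 0.02 or less, 27 mm apart). I'll lift, turn and move over the middle bay.

Call:
drive_tool(
  rows=[
    {"dp":[0,0,-0.3],"angular":[0,0,0],"jaw":45},
    {"dp":[0,0,-0.5],"angular":[0,0,0],"jaw":45},
    {"dp":[0,0,-0.5],"angular":[0,0,0],"jaw":45},
    {"dp":[0,0,-0.4],"angular":[0,0,0],"jaw":45},
    {"dp":[0,0,0],"angular":[0,0,0.12],"jaw":45},
    {"dp":[0,0,0],"angular":[0,0,0.12],"jaw":45},
    {"dp":[0,0,0],"angular":[0,0,0.122],"jaw":45},
    {"dp":[0,0,0],"angular":[0,0,0.122],"jaw":45},
    {"dp":[0,0,0],"angular":[0,0,0.122],"jaw":45},
    {"dp":[0,0,0],"angular":[0,0,0.122],"jaw":45},
    {"dp":[0.2,0.2,0],"angular":[0,0,0],"jaw":45},
    {"dp":[0.3,0.35,0],"angular":[0,0,0],"jaw":45},
    {"dp":[0.4,0.4,0],"angular":[0,0,0],"jaw":45},
    {"dp":[0.4,0.4,0],"angular":[0,0,0],"jaw":45},
    {"dp":[0.4,0.4,0],"angular":[0,0,0],"jaw":45},
    {"dp":[0.3,0.4,0],"angular":[0,0,0],"jaw":45},
    {"dp":[0.2,0.2,0],"angular":[0,0,0],"jaw":45},
    {"dp":[0,0,0],"angular":[0,0,0],"jaw":45},
    {"dp":[0,0,0],"angular":[0,0,0],"jaw":45},
  ],
)

```text
t: 19.42
ee_pos: [0.4909, 0.368, 0.0908]
tool_rot: [-3.14, 0.001, 1.573]
wrist_force: [-0.5, 0.0, -1.3]
opening: 0.0516
grip_force: 62.7
```

```bash
python3 - <<'E'
from h import *
go(.495,.3685,.000,90)
s,P,t=wcloud();caps(t)
# carrier walls seen from wrist
z=P[...,2]; k=(abs(P[...,0]-.5)<.08)&(abs(P[...,1]-.38)<.11)&(z>.015)&(z<.024)
x,y=(P[k][:,:2]*1000).T
for a,n in((x[abs(y-382)<60],'x'),(y[abs(x-495)<30],'y')):
    h,b=np.histogram(a,bins=np.arange(280,570,3)); i=np.argsort(h)[-14:];print(n,sorted(zip(b[i],h[i])))
E
```

```text
pos [0.4909 0.368  0.0908] rpy [-3.1400e+00  1.4000e-03  1.5728e+00] j [ 0.64  0.45 -0.02  1.1  -0.    2.21] t 19.43 open 0.0516 grip 62.72683024406433
level rotvec [-0.0016  0.0014 -0.    ] then turn z 0.002
dp now-axes [0.012 0.085 1.816]  dp after turn [0.01  0.082 1.816]
cap -1 1597 c [ -2.7 -13.5 -56.9] [ -2.9 -13.4] r 11.4 slope [0.023 0.014]
cap 1 1649 c [ -2.2  12.2 -56.9] [-2.6 12.4] r 11.3 slope [ 0.022 -0.011]
x [(np.int64(445), np.int64(140)), (np.int64(448), np.int64(535)), (np.int64(451), np.int64(515)), (np.int64(454), np.int64(13)), (np.int64(493), np.int64(6)), (np.int64(532), np.int64(5)), (np.int64(535), np.int64(201)), (np.int64(538), np.int64(545)), (np.int64(541), np.int64(430)), (np.int64(544), np.int64(12)), (np.int64(556), np.int64(28)), (np.int64(559), np.int64(26)), (np.int64(562), np.int64(23)), (np.int64(565), np.int64(26))]
y [(np.int64(334), np.int64(4)), (np.int64(337), np.int64(2)), (np.int64(394), np.int64(45)), (np.int64(397), np.int64(4)), (np.int64(457), np.int64(195)), (np.int64(460), np.int64(326)), (np.int64(463), np.int64(311)), (np.int64(466), np.int64(191)), (np.int64(550), np.int64(0)), (np.int64(553), np.int64(0)), (np.int64(556), np.int64(0)), (np.int64(559), np.int64(0)), (np.int64(562), np.int64(0)), (np.int64(565), np.int64(0))]
```

Call:
drive_tool(
  rows=[
    {"dp":[0.03,0.08,0.2],"angular":[0,0,0],"jaw":45},
    {"dp":[0,0,0.4],"angular":[0,0,0],"jaw":45},
    {"dp":[0,0,0.4],"angular":[0,0,0],"jaw":45},
    {"dp":[0,0,0.4],"angular":[0,0,0],"jaw":45},
    {"dp":[0,0,0.25],"angular":[0,0,0],"jaw":45},
    {"dp":[0,0,0.1],"angular":[0,0,0],"jaw":45},
    {"dp":[0,0,0.03],"angular":[0,0,0],"jaw":45},
    {"dp":[0,0,0],"angular":[0,0,0],"jaw":45},
  ],
)

```text
t: 20.48
ee_pos: [0.4958, 0.3701, 0.0025]
tool_rot: [-3.142, 0.0, 1.572]
wrist_force: [0.3, -0.5, -0.8]
opening: 0.0513
grip_force: 62.7
```

```bash
python3 - <<'E'
from h import *
go(.495,.370,.000,90)
print(ctrl.state()['wrist_force'])
E
```

```text
pos [0.4958 0.3701 0.0025] rpy [-3.1415e+00  3.0000e-04  1.5722e+00] j [ 0.64  0.53 -0.13  0.91 -0.    2.21] t 20.48 open 0.0513 grip 62.70647048950195
level rotvec [-0.0001  0.0003 -0.    ] then turn z 0.0014
dp now-axes [-0.003 -0.017  0.05 ]  dp after turn [-0.003 -0.017  0.05 ]
[ 0.31096486 -0.50586852 -0.75245127]
```

Now down gently until contact, then release slowly to avoid splaying.

Call:
drive_tool(
  rows=[
    {"dp":[0,0,0.03],"angular":[0,0,0],"jaw":45},
    {"dp":[0,0,0.02],"angular":[0,0,0],"jaw":45},
    {"dp":[0,0,0],"angular":[0,0,0],"jaw":45},
  ],
)

```text
t: 20.85
ee_pos: [0.4956, 0.37, -0.0003]
tool_rot: [-3.141, 0.001, 1.572]
wrist_force: [-0.2, 0.6, -0.4]
opening: 0.0515
grip_force: 62.8
```

Call:
drive_tool(
  rows=[
    {"dp":[0,0,0.015],"angular":[0,0,0],"jaw":45},
    {"dp":[0,0,0],"angular":[0,0,0],"jaw":45},
  ],
)

```text
t: 21.1
ee_pos: [0.4957, 0.3701, -0.0004]
tool_rot: [-3.141, 0.0, 1.572]
wrist_force: [-1.6, -0.6, 6.9]
opening: 0.0513
grip_force: 64.1
```

Contact at 6.9 N. Releasing.

Call:
drive_tool(
  rows=[
    {"dp":[0,0,0],"angular":[0,0,0],"jaw":52},
    {"dp":[0,0,0],"angular":[0,0,0],"jaw":54},
    {"dp":[0,0,0],"angular":[0,0,0],"jaw":55},
    {"dp":[0,0,0],"angular":[0,0,0],"jaw":57},
    {"dp":[0,0,0],"angular":[0,0,0],"jaw":60},
    {"dp":[0,0,0],"angular":[0,0,0],"jaw":66},
    {"dp":[0,0,0],"angular":[0,0,0],"jaw":66},
    {"dp":[0,0,0],"angular":[0,0,0],"jaw":66},
  ],
)

```text
t: 22.1
ee_pos: [0.4955, 0.3699, -0.0012]
tool_rot: [-3.141, 0.001, 1.572]
wrist_force: [0.4, -0.3, -1.4]
opening: 0.0661
grip_force: 0.0
```

```bash
python3 - <<'E'
from h import *
go(.495,.370,.1,90)
s,P,t=wcloud();caps(t,-61,-48);cv2.imwrite('pics/w9.png',s['color'][130:,150:490])
E
```

```text
pos [ 0.4955  0.3699 -0.0012] rpy [-3.1408e+00  8.0000e-04  1.5722e+00] j [ 0.64  0.54 -0.13  0.9  -0.    2.21] t 22.1 open 0.0661 grip 0.0
level rotvec [-0.0008  0.0008 -0.    ] then turn z 0.0014
dp now-axes [-0.    -0.011 -2.025]  dp after turn [ 1.000e-03 -1.000e-02 -2.025e+00]
cap -1 885 c [ -3.7 -13.8 -57.2] [ -2.  -13.8] r 11.5 slope [0.184 0.039]
cap 1 922 c [ -3.2  13.1 -57.2] [-1.9 12.8] r 11.6 slope [ 0.191 -0.032]
```

View pics/w9.png

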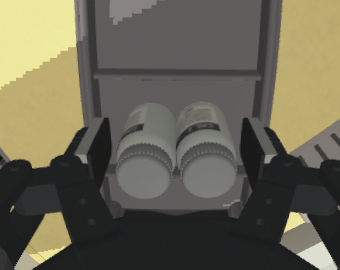

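The vials stand side by side, 27 mm apart, in the middle bay: caps at crop (146,175) and (207,173). I retreat and go to the carton at (0.3484, 0.3301), yaw 122.7°.

Call:
drive_tool(
  rows=[
    {"dp":[0,0,-0.2],"angular":[0,0,0],"jaw":68},
    {"dp":[0,0,-0.4],"angular":[0,0,0],"jaw":70},
    {"dp":[0,0,-0.5],"angular":[0,0,0],"jaw":78},
    {"dp":[0,0,-0.5],"angular":[0,0,0],"jaw":80},
    {"dp":[0,0,-0.5],"angular":[0,0,0],"jaw":80},
    {"dp":[0,0,-0.3],"angular":[0,0,0],"jaw":80},
    {"dp":[-0.13,-0.5,0],"angular":[0,0,0],"jaw":80},
    {"dp":[-0.13,-0.5,0],"angular":[0,0,0],"jaw":80},
    {"dp":[-0.13,-0.5,0],"angular":[0,0,0],"jaw":80},
    {"dp":[-0.13,-0.5,0],"angular":[0,0,0],"jaw":80},
    {"dp":[-0.13,-0.5,0],"angular":[0,0,0],"jaw":80},
    {"dp":[-0.13,-0.5,0],"angular":[0,0,0],"jaw":80},
    {"dp":[0,0,0],"angular":[0,0,-0.143],"jaw":80},
    {"dp":[0,0,0],"angular":[0,0,-0.143],"jaw":80},
    {"dp":[0,0,0],"angular":[0,0,-0.143],"jaw":80},
    {"dp":[0,0,0],"angular":[0,0,-0.142],"jaw":80},
    {"dp":[0,0,0],"angular":[0,0,0],"jaw":80},
    {"dp":[0,0,0],"angular":[0,0,0],"jaw":80},
  ],
)

```text
t: 24.4
ee_pos: [0.3456, 0.3308, 0.1189]
tool_rot: [-3.14, 0.0, 2.14]
wrist_force: [0.5, -0.8, -0.3]
opening: 0.0797
grip_force: 0.0
```

```bash
cat >> h.py <<'E'
def rect(P,x,y,r,zl,zh):
    m=(np.hypot(P[...,0]-x,P[...,1]-y)<r)&(P[...,2]>zl)&(P[...,2]<zh)
    b=m.astype(np.uint8);b=cv2.morphologyEx(b,cv2.MORPH_OPEN,np.ones((3,3),np.uint8))
    Q=(P[b>0][:,:2]*1000).astype(np.float32);print('rect',len(Q),cv2.minAreaRect(Q),'mean',Q.mean(0),'z',np.median(P[b>0][:,2]))
E
python3 - <<'E'
from h import *
go(.3484,.3301,.06,122.7)
s,P,t=wcloud();rect(P,.3484,.3301,.045,.03,.045)
s=snap('top');w=cloud(s)
m=(np.hypot(w[...,0]-.4946,w[...,1]-.3676)<.045)&(w[...,2]>.048)
Q=(w[m][:,:2]*1000).astype(np.float32);print(len(Q),np.median(w[m][:,2]))
_,lab,c=cv2.kmeans(Q,2,None,(3,50,.01),5,cv2.KMEANS_PP_CENTERS);print('vials',c,[cv2.minEnclosingCircle(Q[lab.ravel()==i]) for i in(0,1)])
E
```

```text
pos [0.3456 0.3308 0.1189] rpy [-3.1405e+00  3.0000e-04  2.1401e+00] j [ 0.76  0.21 -0.3   1.06 -0.    1.76] t 24.4 open 0.0797 grip 0.0
level rotvec [-0.0011  0.0003 -0.    ] then turn z -0.0014
dp now-axes [-0.041  0.041  1.179]  dp after turn [-0.041  0.04   1.179]
rect 4160 ((348.76239013671875, 327.90789794921875), (63.007808685302734, 49.24721145629883), 33.144447326660156) mean [348.0801 329.2498] z 0.03589164041384883
0 nan
  return _methods._mean(a, axis=axis, dtype=dtype,
  ret = ret.dtype.type(ret / rcount)
Traceback (most recent call last):
cv2.error: OpenCV(4.12.0) /io/opencv/modules/core/src/kmeans.cpp:243: error: (-2:Unspecified error) in function 'double cv::kmeans(cv::InputArray, int, cv::InputOutputArray, cv::TermCriteria, int, int, cv::OutputArray)'
> There can't be more clusters than elements (expected: 'N >= K'), where
>     'N' is 0
> must be greater than or equal to
>     'K' is 2
```

```bash
python3 - <<'E'
from h import *
s,P,t=wcloud();rect(P,.4946,.3676,.04,.04,.07)
s2=snap('scene');w=cloud(s2);m=(np.hypot(w[...,0]-.4946,w[...,1]-.3676)<.04)&(w[...,2]>.045)
print(m.sum(),w[m].mean(0) if m.any() else 0, np.nanmax(w[m][:,2]) if m.any() else 0)
a=cv2.resize(s2['color'][130:290,270:430],(400,400),interpolation=cv2.INTER_CUBIC)
b=s['color']; cv2.imwrite('pics/c10.png',np.hstack([a,cv2.resize(b,(400,250)).copy() if 0 else b[:,240:640]]))
E
```

```text
rect 1253 ((493.36419677734375, 366.25726318359375), (51.44154739379883, 26.794342041015625), 1.978322148323059) mean [488.7133 367.265 ] z 0.05551644980849857
218 [0.50141175 0.36652595 0.05487261] 0.06032941378486405
```

View pics/c10.png

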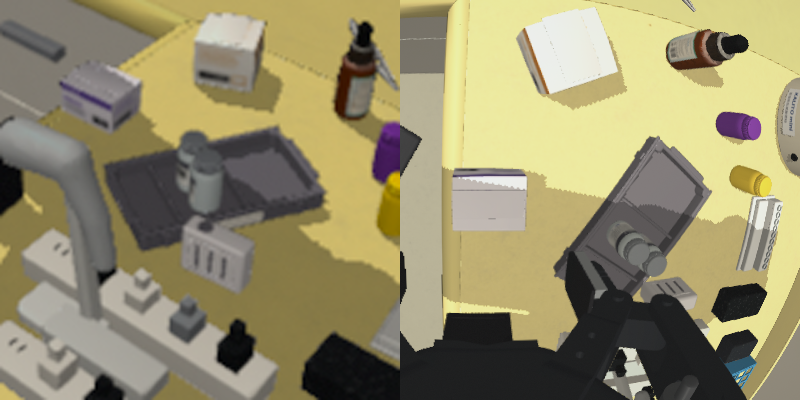

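The vials stand upright in the middle bay (crop (190,150) and (207,175)). Now I descend on the carton.

Call:
drive_tool(
  rows=[
    {"dp":[-0.054,0.037,0.3],"angular":[0,0,0],"jaw":80},
    {"dp":[0,0,0.5],"angular":[0,0,0],"jaw":80},
    {"dp":[0,0,0.5],"angular":[0,0,0],"jaw":80},
    {"dp":[0,0,0.5],"angular":[0,0,0],"jaw":80},
    {"dp":[0,0,0.4],"angular":[0,0,0],"jaw":80},
    {"dp":[0,0,0.2],"angular":[0,0,0],"jaw":80},
    {"dp":[0,0,0.13],"angular":[0,0,0],"jaw":80},
    {"dp":[0,0,0],"angular":[0,0,0],"jaw":74},
    {"dp":[0,0,0],"angular":[0,0,0],"jaw":69},
    {"dp":[0,0,0],"angular":[0,0,0],"jaw":65},
    {"dp":[0,0,0],"angular":[0,0,0],"jaw":62},
    {"dp":[0,0,0],"angular":[0,0,0],"jaw":57},
    {"dp":[0,0,0],"angular":[0,0,0],"jaw":57},
    {"dp":[0,0,0],"angular":[0,0,0],"jaw":57},
  ],
)

```text
t: 26.35
ee_pos: [0.3489, 0.3297, -0.0067]
tool_rot: [3.141, 0.0, 2.143]
wrist_force: [-1.4, -1.3, 10.4]
opening: 0.0618
grip_force: 64.3
```

Call:
drive_tool(
  rows=[
    {"dp":[0,0,-0.2],"angular":[0,0,0],"jaw":57},
    {"dp":[0,0,-0.5],"angular":[0,0,0],"jaw":57},
    {"dp":[0,0,-0.5],"angular":[0,0,0],"jaw":57},
    {"dp":[0,0,-0.5],"angular":[0,0,0],"jaw":57},
    {"dp":[0,0,-0.3],"angular":[0,0,0],"jaw":57},
    {"dp":[0,0,0],"angular":[0,0,0.114],"jaw":57},
    {"dp":[0,0,0],"angular":[0,0,0.114],"jaw":57},
    {"dp":[0,0,0],"angular":[0,0,0.114],"jaw":57},
    {"dp":[0,0,0],"angular":[0,0,0.114],"jaw":57},
    {"dp":[0,0,0],"angular":[0,0,0.114],"jaw":57},
    {"dp":[0,0,0],"angular":[0,0,0],"jaw":57},
    {"dp":[0,0,0],"angular":[0,0,0],"jaw":57},
  ],
)

```text
t: 27.85
ee_pos: [0.3486, 0.3295, 0.0926]
tool_rot: [-3.141, 0.001, 1.576]
wrist_force: [0.8, 0.9, 0.0]
opening: 0.0614
grip_force: 65.8
```

```bash
python3 - <<'E'
from h import *
go(.495,.4296,.1,90)
s,P,t=wcloud();p=ctrl.state()['ee_pos'];rect(t*[1,1,-1],0,0,.042,.025,.06)
E
```

```text
pos [0.3486 0.3295 0.0926] rpy [-3.1409e+00  7.0000e-04  1.5757e+00] j [ 0.76  0.24 -0.34  0.99 -0.    2.32] t 27.85 open 0.0614 grip 65.7585597038269
level rotvec [-0.0007  0.0007 -0.    ] then turn z 0.0049
dp now-axes [ 1.987  2.937 -0.151]  dp after turn [ 2.002  2.928 -0.148]
rect 16078 ((-1.7040176391601562, 0.0746917724609375), (83.30321502685547, 49.47153091430664), 89.43035888671875) mean [ 3.8084536  -0.33859086] z 0.042583023010469276
```

Call:
drive_tool(
  rows=[
    {"dp":[0.15,0.2,0],"angular":[0,0,0.005],"jaw":57},
    {"dp":[0.3,0.45,0],"angular":[0,0,0],"jaw":57},
    {"dp":[0.35,0.5,0],"angular":[0,0,0],"jaw":57},
    {"dp":[0.35,0.5,0],"angular":[0,0,0],"jaw":57},
    {"dp":[0.35,0.5,0],"angular":[0,0,0],"jaw":57},
    {"dp":[0.32,0.5,0],"angular":[0,0,0],"jaw":57},
    {"dp":[0.2,0.29,0],"angular":[0,0,0],"jaw":57},
    {"dp":[0,0,0.3],"angular":[0,0,0],"jaw":57},
    {"dp":[0,0,0.4],"angular":[0,0,0],"jaw":57},
    {"dp":[0,0,0.4],"angular":[0,0,0],"jaw":57},
    {"dp":[0,0,0],"angular":[0,0,0],"jaw":57},
    {"dp":[0,0,0],"angular":[0,0,0],"jaw":57},
  ],
)

```text
t: 29.4
ee_pos: [0.4956, 0.43, 0.0374]
tool_rot: [-3.141, 0.001, 1.568]
wrist_force: [0.0, 0.2, 1.1]
opening: 0.0612
grip_force: 65.8
```

```bash
python3 - <<'E'
from h import *
go(.495,.4313,-.001,90)
E
```

```text
pos [0.4956 0.43   0.0374] rpy [-3.1408e+00  9.0000e-04  1.5684e+00] j [ 0.71  0.56  0.02  1.04 -0.    2.29] t 29.4 open 0.0612 grip 65.76865196228027
level rotvec [-0.0008  0.0009 -0.    ] then turn z -0.0024
dp now-axes [ 0.026 -0.012  0.768]  dp after turn [ 0.025 -0.012  0.768]
```

Call:
drive_tool(
  rows=[
    {"dp":[0.025,-0.012,0.2],"angular":[0,0,0],"jaw":57},
    {"dp":[0,0,0.3],"angular":[0,0,0],"jaw":57},
    {"dp":[0,0,0.18],"angular":[0,0,0],"jaw":57},
    {"dp":[0,0,0.06],"angular":[0,0,0],"jaw":57},
    {"dp":[0,0,0.02],"angular":[0,0,0],"jaw":57},
    {"dp":[0,0,0],"angular":[0,0,0],"jaw":57},
  ],
)

```text
t: 30.15
ee_pos: [0.4954, 0.4315, -0.0005]
tool_rot: [-3.141, 0.001, 1.568]
wrist_force: [-1.1, 0.2, -0.2]
opening: 0.0616
grip_force: 65.8
```

Call:
drive_tool(
  rows=[
    {"dp":[0,0,0.02],"angular":[0,0,0],"jaw":57},
    {"dp":[0,0,0],"angular":[0,0,0],"jaw":57},
    {"dp":[0,0,0],"angular":[0,0,0],"jaw":64},
    {"dp":[0,0,0],"angular":[0,0,0],"jaw":66},
    {"dp":[0,0,0],"angular":[0,0,0],"jaw":70},
    {"dp":[0,0,0],"angular":[0,0,0],"jaw":76},
    {"dp":[0,0,0],"angular":[0,0,0],"jaw":76},
    {"dp":[0,0,-0.3],"angular":[0,0,0],"jaw":76},
    {"dp":[0,0,-0.5],"angular":[0,0,0],"jaw":76},
    {"dp":[0,0,-0.5],"angular":[0,0,0],"jaw":76},
    {"dp":[0,0,-0.5],"angular":[0,0,0],"jaw":76},
    {"dp":[0,0,-0.5],"angular":[0,0,0],"jaw":76},
    {"dp":[0,0,-0.2],"angular":[0,0,0],"jaw":76},
    {"dp":[0,0,0],"angular":[0,0,0],"jaw":76},
  ],
)

```text
t: 31.9
ee_pos: [0.4956, 0.4317, 0.124]
tool_rot: [3.141, -0.0, 1.568]
wrist_force: [-0.2, -0.9, -0.1]
opening: 0.076
grip_force: 0.0
```

```bash
python3 - <<'E'
from h import *
s,P,t=wcloud();rect(P,.495,.43,.042,.035,.05);rect(P,.494,.366,.04,.048,.065)
go(.5832,.3455,.12,125.9)
rect(P,.5832,.3455,.04,.03,.06)
E
```

```text
rect 4144 ((494.8505554199219, 429.55291748046875), (62.171836853027344, 49.137779235839844), 0.32572922110557556) mean [495.21536 430.7491 ] z 0.040950889394516854
rect 1186 ((495.2619934082031, 366.8866882324219), (50.30120086669922, 23.52252769470215), 0.2933920621871948) mean [494.95715 368.78265] z 0.056280504488872084
pos [0.4952 0.4314 0.123 ] rpy [-3.1408e+00  9.0000e-04  1.5683e+00] j [ 0.72  0.5   0.16  1.23 -0.    2.29] t 31.95 open 0.0762 grip 0.0
level rotvec [-0.0008  0.0009 -0.    ] then turn z -0.6291
dp now-axes [-1.713  1.765  0.061]  dp after turn [-2.424  0.419  0.061]
rect 277 ((581.493896484375, 345.7602844238281), (56.744659423828125, 19.9837646484375), 42.68335723876953) mean [565.24664 335.65256] z 0.04459539422707172
```

Call:
drive_tool(
  rows=[
    {"dp":[-0.43,0.44,0],"angular":[0,0,0],"jaw":74},
    {"dp":[-0.43,0.44,0],"angular":[0,0,0],"jaw":74},
    {"dp":[-0.43,0.44,0],"angular":[0,0,0],"jaw":74},
    {"dp":[-0.43,0.44,0],"angular":[0,0,0],"jaw":74},
    {"dp":[0,0,0],"angular":[0,0,-0.157],"jaw":74},
    {"dp":[0,0,0],"angular":[0,0,-0.157],"jaw":74},
    {"dp":[0,0,0],"angular":[0,0,-0.157],"jaw":74},
    {"dp":[0,0,0],"angular":[0,0,-0.157],"jaw":74},
    {"dp":[0,0,0],"angular":[0,0,0],"jaw":74},
    {"dp":[0,0,0],"angular":[0,0,0],"jaw":74},
  ],
)

```text
t: 33.2
ee_pos: [0.5827, 0.3451, 0.1225]
tool_rot: [-3.139, 0.0, 2.193]
wrist_force: [-0.7, -0.3, -0.4]
opening: 0.0739
grip_force: 0.0
```

```bash
python3 - <<'E'
from h import *
s,P,t=wcloud();rect(P,.5832,.3455,.04,.04,.056)
go(.5832,.3452,-.007,125.8)
E
```

```text
rect 1643 ((584.0756225585938, 343.9761962890625), (55.72576904296875, 19.963462829589844), 36.09961700439453) mean [583.497  344.3526] z 0.04526205438605263
pos [0.5828 0.3451 0.1227] rpy [-3.1397e+00  1.0000e-04  2.1934e+00] j [ 0.53  0.54  0.22  1.25 -0.    1.48] t 33.25 open 0.0741 grip 0.0
level rotvec [-0.0019  0.0001 -0.    ] then turn z -0.0022
dp now-axes [-0.003  0.012  2.594]  dp after turn [-0.003  0.007  2.594]
```

The carrier's wall lies near one finger, so I grip a little higher (TCP z about +0.001).

Call:
drive_tool(
  rows=[
    {"dp":[0,0.01,0.4],"angular":[0.002,0,0],"jaw":70},
    {"dp":[0,0,0.5],"angular":[0,0,0],"jaw":68},
    {"dp":[0,0,0.5],"angular":[0,0,0],"jaw":68},
    {"dp":[0,0,0.5],"angular":[0,0,0],"jaw":68},
    {"dp":[0,0,0.35],"angular":[0,0,0],"jaw":68},
    {"dp":[0,0,0.18],"angular":[0,0,0],"jaw":68},
    {"dp":[0,0,0],"angular":[0,0,0],"jaw":68},
    {"dp":[0,0,0],"angular":[0,0,0],"jaw":63},
    {"dp":[0,0,0],"angular":[0,0,0],"jaw":59},
    {"dp":[0,0,0],"angular":[0,0,0],"jaw":56},
    {"dp":[0,0,0],"angular":[0,0,0],"jaw":50},
    {"dp":[0,0,0],"angular":[0,0,0],"jaw":50},
    {"dp":[0,0,0],"angular":[0,0,0],"jaw":50},
  ],
)

```text
t: 34.88
ee_pos: [0.5838, 0.3456, 0.0028]
tool_rot: [-3.14, 0.0, 2.196]
wrist_force: [-0.5, -0.5, 5.9]
opening: 0.0549
grip_force: 64.5
```

Call:
drive_tool(
  rows=[
    {"dp":[0,0,-0.2],"angular":[0,0,0],"jaw":50},
    {"dp":[0,0,-0.5],"angular":[0,0,0],"jaw":50},
    {"dp":[0,0,-0.5],"angular":[0,0,0],"jaw":50},
    {"dp":[0,0,-0.5],"angular":[0,0,0],"jaw":50},
    {"dp":[0,0,-0.3],"angular":[0,0,0],"jaw":50},
    {"dp":[0,0,0],"angular":[0,0,0.125],"jaw":50},
    {"dp":[0,0,0],"angular":[0,0,0.125],"jaw":50},
    {"dp":[0,0,0],"angular":[0,0,0.125],"jaw":50},
    {"dp":[0,0,0],"angular":[0,0,0.125],"jaw":50},
    {"dp":[0,0,0],"angular":[0,0,0.125],"jaw":50},
    {"dp":[0,0,0],"angular":[0,0,0],"jaw":50},
    {"dp":[0,0,0],"angular":[0,0,0],"jaw":50},
  ],
)

```text
t: 36.38
ee_pos: [0.5833, 0.3454, 0.1016]
tool_rot: [-3.139, 0.002, 1.574]
wrist_force: [0.2, 0.9, -1.3]
opening: 0.0548
grip_force: 63.5
```

```bash
python3 - <<'E'
from h import *
go(.495,.3196,.1,90)
s,P,t=wcloud();rect(t*[1,1,-1]*1.0,0,0,.026,.040,.056)
T=t.reshape(-1,3)*1000;q=T[(abs(T[:,0])<16)&(abs(T[:,1])<22)&(T[:,2]<-30)&(T[:,2]>-60)]
print(np.histogram(q[:,2],bins=np.arange(-60,-29,2))[0],np.percentile(q[q[:,2]<-40][:,0],[2,50,98]))
E
```

```text
pos [0.5833 0.3454 0.1016] rpy [-3.1389e+00  2.2000e-03  1.5739e+00] j [ 0.53  0.55  0.19  1.21 -0.    2.1 ] t 36.38 open 0.0548 grip 63.5166335105896
level rotvec [-0.0027  0.0022 -0.    ] then turn z 0.0031
dp now-axes [-0.511 -1.768  0.038]  dp after turn [-0.517 -1.767  0.032]
rect 4006 ((-2.376422882080078, 0.009801864624023438), (51.80038070678711, 20.042268753051758), 89.1845932006836) mean [-1.0696086  -0.10950241] z 0.04262288806032822
[   0    0    0    0    0    0    0  291 2457  804  284  188  312  195
  189] [-11.06279014  -0.5734362    7.09113601]
```

Call:
drive_tool(
  rows=[
    {"dp":[-0.08,-0.25,0],"angular":[0,0,0.003],"jaw":50},
    {"dp":[-0.1,-0.4,0],"angular":[0,0,0],"jaw":50},
    {"dp":[-0.1,-0.4,0],"angular":[0,0,0],"jaw":50},
    {"dp":[-0.1,-0.4,0],"angular":[0,0,0],"jaw":50},
    {"dp":[-0.1,-0.32,0],"angular":[0,0,0],"jaw":50},
    {"dp":[0,0,0.3],"angular":[0,0,0],"jaw":50},
    {"dp":[0,0,0.4],"angular":[0,0,0],"jaw":50},
    {"dp":[0,0,0.4],"angular":[0,0,0],"jaw":50},
    {"dp":[0,0,0.3],"angular":[0,0,0],"jaw":50},
    {"dp":[0,0,0],"angular":[0,0,0],"jaw":50},
    {"dp":[0,0,0],"angular":[0,0,0],"jaw":50},
  ],
)

```text
t: 37.8
ee_pos: [0.4952, 0.3218, 0.0323]
tool_rot: [-3.14, 0.002, 1.568]
wrist_force: [0.2, 0.2, -0.9]
opening: 0.0554
grip_force: 63.6
```

```bash
python3 - <<'E'
from h import *
go(.495,.3215,.008,90)
E
```

```text
pos [0.4952 0.3218 0.0323] rpy [-3.1397e+00  1.7000e-03  1.5683e+00] j [ 0.58  0.46 -0.16  0.95 -0.    2.15] t 37.8 open 0.0554 grip 63.55361223220825
level rotvec [-0.0019  0.0017 -0.    ] then turn z -0.0025
dp now-axes [-0.005 -0.003  0.485]  dp after turn [-0.006 -0.004  0.485]
```

Call:
drive_tool(
  rows=[
    {"dp":[0,0,0.2],"angular":[0,0,0],"jaw":50},
    {"dp":[0,0,0.2],"angular":[0,0,0],"jaw":50},
    {"dp":[0,0,0.06],"angular":[0,0,0],"jaw":50},
    {"dp":[0,0,0.03],"angular":[0,0,0],"jaw":50},
    {"dp":[0,0,0],"angular":[0,0,0],"jaw":50},
  ],
)

```text
t: 38.42
ee_pos: [0.4943, 0.3213, 0.0078]
tool_rot: [-3.139, 0.002, 1.568]
wrist_force: [-3.3, -1.9, 4.3]
opening: 0.0547
grip_force: 63.9
```

Call:
drive_tool(
  rows=[
    {"dp":[0,0,0],"angular":[0,0,0],"jaw":56},
    {"dp":[0,0,0],"angular":[0,0,0],"jaw":58},
    {"dp":[0,0,0],"angular":[0,0,0],"jaw":66},
    {"dp":[0,0,0],"angular":[0,0,0],"jaw":68},
    {"dp":[0,0,0],"angular":[0,0,0],"jaw":68},
    {"dp":[0,0,-0.3],"angular":[0,0,0],"jaw":68},
    {"dp":[0,0,-0.5],"angular":[0,0,0],"jaw":68},
    {"dp":[0,0,-0.5],"angular":[0,0,0],"jaw":68},
    {"dp":[0,0,-0.5],"angular":[0,0,0],"jaw":68},
    {"dp":[0,0,-0.6],"angular":[0,0,0],"jaw":68},
    {"dp":[0,0,0],"angular":[0,0,0],"jaw":68},
    {"dp":[0,0,0],"angular":[0,0,0],"jaw":68},
  ],
)

```text
t: 39.92
ee_pos: [0.4948, 0.3217, 0.1276]
tool_rot: [-3.139, 0.002, 1.568]
wrist_force: [-0.3, 0.1, -0.4]
opening: 0.0684
grip_force: 0.0
```

```bash
python3 - <<'E'
from h import *
s,P,t=wcloud();rect(P,.495,.32,.035,.043,.06);rect(P,.495,.43,.042,.035,.05);rect(P,.494,.367,.03,.048,.065)
go(.4253,.1893,.12,213.5)
E
```

```text
rect 1674 ((493.6043395996094, 319.0692138671875), (55.58232116699219, 20.097658157348633), 0.22471658885478973) mean [493.9761  320.00415] z 0.05027720364054908
rect 4572 ((494.92156982421875, 429.5576171875), (48.338401794433594, 62.223323822021484), 89.64151763916016) mean [495.01346 429.09033] z 0.04078350312197813
rect 1491 ((494.7879638671875, 366.5187683105469), (49.57736587524414, 23.210323333740234), 1.5429048538208008) mean [495.0695  367.02487] z 0.056313944558971984
pos [0.4946 0.3215 0.1271] rpy [-3.1385e+00  2.5000e-03  1.5682e+00] j [ 0.58  0.39 -0.02  1.17 -0.    2.15] t 39.98 open 0.0681 grip 0.0
level rotvec [-0.0031  0.0025 -0.    ] then turn z -2.158
dp now-axes [-2.647 -1.378  0.152]  dp after turn [ 2.614 -1.44   0.141]
```

Call:
drive_tool(
  rows=[
    {"dp":[-0.44,-0.23,0],"angular":[0,0,0],"jaw":60},
    {"dp":[-0.44,-0.23,0],"angular":[0,0,0],"jaw":50},
    {"dp":[-0.44,-0.23,0],"angular":[0,0,0],"jaw":40},
    {"dp":[-0.44,-0.23,0],"angular":[0,0,0],"jaw":30},
    {"dp":[-0.44,-0.23,0],"angular":[0,0,0],"jaw":30},
    {"dp":[-0.44,-0.23,0],"angular":[0,0,0],"jaw":30},
    {"dp":[0,0,0],"angular":[0,0,-0.18],"jaw":30},
    {"dp":[0,0,0],"angular":[0,0,-0.18],"jaw":30},
    {"dp":[0,0,0],"angular":[0,0,-0.18],"jaw":30},
    {"dp":[0,0,0],"angular":[0,0,-0.18],"jaw":30},
    {"dp":[0,0,0],"angular":[0,0,-0.18],"jaw":30},
    {"dp":[0,0,0],"angular":[0,0,-0.18],"jaw":30},
    {"dp":[0,0,0],"angular":[0,0,-0.18],"jaw":30},
    {"dp":[0,0,0],"angular":[0,0,-0.18],"jaw":30},
    {"dp":[0,0,0],"angular":[0,0,-0.18],"jaw":30},
    {"dp":[0,0,0],"angular":[0,0,-0.18],"jaw":30},
    {"dp":[0,0,0],"angular":[0,0,-0.18],"jaw":30},
    {"dp":[0,0,0],"angular":[0,0,-0.175],"jaw":30},
    {"dp":[0,0,0],"angular":[0,0,0],"jaw":30},
    {"dp":[0,0,0],"angular":[0,0,0],"jaw":30},
  ],
)

```text
t: 42.48
ee_pos: [0.4253, 0.1898, 0.1275]
tool_rot: [-3.141, -0.004, -2.564]
wrist_force: [-0.2, 0.0, -0.4]
opening: 0.0302
grip_force: 0.0
```

```bash
python3 - <<'E'
from h import *
s,P,t=wcloud();rect(P,.4253,.1893,.045,.065,.08);rect(P,.4253,.1893,.045,.05,.08)
go(.4253,.1893,.05,213.5);tips(t)
E
```

```text
rect 1056 ((425.22802734375, 186.7900848388672), (45.39298629760742, 13.251983642578125), 33.46999740600586) mean [423.81186 186.09375] z 0.07300841835411351
rect 4802 ((425.5159606933594, 187.17266845703125), (71.41670989990234, 44.69348907470703), 33.489070892333984) mean [422.85715 185.44025] z 0.05655126945103612
pos [0.4254 0.1898 0.1276] rpy [-3.1413 -0.0037 -2.5632] j [ 0.42  0.19 -0.31  1.08 -0.   -0.16] t 42.52 open 0.0301 grip 0.0
level rotvec [-0.0003 -0.0037  0.    ] then turn z -0.0063
dp now-axes [ 0.002 -0.007  1.552]  dp after turn [ 0.008 -0.007  1.552]
-1 -45 213 |y| 15.2 29.4
-1 -40 183 |y| 15.3 29.3
-1 -35 178 |y| 15.3 29.4
-1 -30 164 |y| 15.3 29.0
-1 -25 110 |y| 15.2 27.5
-1 -20 22 |y| 15.4 20.3
1 -45 216 |y| 14.0 28.1
1 -40 182 |y| 14.0 28.4
1 -35 181 |y| 14.0 28.3
1 -30 170 |y| 14.0 27.7
1 -25 102 |y| 14.0 26.4
1 -20 21 |y| 14.0 18.1
```

Call:
drive_tool(
  rows=[
    {"dp":[0.017,-0.025,0.3],"angular":[0,-0.003,-0.005],"jaw":30},
    {"dp":[0,0,0.4],"angular":[0,0,0],"jaw":30},
    {"dp":[0,0,0.4],"angular":[0,0,0],"jaw":30},
    {"dp":[0,0,0.3],"angular":[0,0,0],"jaw":30},
    {"dp":[0,0,0.2],"angular":[0,0,0],"jaw":30},
    {"dp":[0,0,0.04],"angular":[0,0,0],"jaw":30},
    {"dp":[0,0,0],"angular":[0,0,0],"jaw":24},
    {"dp":[0,0,0],"angular":[0,0,0],"jaw":19},
    {"dp":[0,0,0],"angular":[0,0,0],"jaw":15},
    {"dp":[0,0,0],"angular":[0,0,0],"jaw":12},
    {"dp":[0,0,0],"angular":[0,0,0],"jaw":6},
    {"dp":[0,0,0],"angular":[0,0,0],"jaw":6},
    {"dp":[0,0,0],"angular":[0,0,0],"jaw":6},
  ],
)

```text
t: 44.15
ee_pos: [0.4259, 0.1884, 0.0464]
tool_rot: [-3.141, 0.001, -2.555]
wrist_force: [-0.0, -1.2, 6.2]
opening: 0.0111
grip_force: 59.3
```

Call:
drive_tool(
  rows=[
    {"dp":[0,0,-0.2],"angular":[0,0,0],"jaw":6},
    {"dp":[0,0,-0.4],"angular":[0,0,0],"jaw":6},
    {"dp":[0,0,0],"angular":[0,0,0],"jaw":6},
  ],
)

```text
t: 44.52
ee_pos: [0.4266, 0.1889, 0.0772]
tool_rot: [-3.141, 0.003, -2.555]
wrist_force: [-0.3, 0.5, -0.3]
opening: 0.0113
grip_force: 58.6
```

```bash
python3 - <<'E'
from h import *
s,P,t=wcloud();rect(P,.4253,.1893,.05,.08,.097)
T=t[(abs(t[...,0])<.04)&(abs(t[...,1])<.03)&(t[...,2]>-.04)&(t[...,2]<.06)]*1000
print(np.histogram(T[:,2],bins=np.arange(-40,61,4)))
go(.4946,.3676,.15,180)
E
```

```text
rect 4403 ((426.3812561035156, 187.92340087890625), (72.01882934570312, 44.59117889404297), 33.84511184692383) mean [407.78568 175.67392] z 0.0870927809745489
(array([ 272,  234,  303, 2069,  173,   77,   63, 4054,  193,  145,  121,
        187,   89,  111,  166,   82,   74,   72,  127,   80,   66,   50,
          0,    0,    0]), array([-40, -36, -32, -28, -24, -20, -16, -12,  -8,  -4,   0,   4,   8,
        12,  16,  20,  24,  28,  32,  36,  40,  44,  48,  52,  56,  60]))
pos [0.426  0.1886 0.0764] rpy [-3.1411e+00  1.3000e-03 -2.5550e+00] j [ 0.42  0.23 -0.4   0.94 -0.   -0.17] t 44.58 open 0.011 grip 58.616268038749695
level rotvec [-0.0005  0.0013 -0.    ] then turn z 0.5866
dp now-axes [-3.126  2.221 -1.469]  dp after turn [-1.372  3.58  -1.473]
```

Call:
drive_tool(
  rows=[
    {"dp":[0,0,-0.5],"angular":[0,0,0],"jaw":6},
    {"dp":[0,0,-0.5],"angular":[0,0,0],"jaw":6},
    {"dp":[0,0,-0.5],"angular":[0,0,0],"jaw":6},
    {"dp":[0,0,0],"angular":[0,0,0.117],"jaw":6},
    {"dp":[0,0,0],"angular":[0,0,0.117],"jaw":6},
    {"dp":[0,0,0],"angular":[0,0,0.117],"jaw":6},
    {"dp":[0,0,0],"angular":[0,0,0.117],"jaw":6},
    {"dp":[0,0,0],"angular":[0,0,0.118],"jaw":6},
    {"dp":[0,0.4,0],"angular":[0,0,0],"jaw":6},
    {"dp":[0,0.5,0],"angular":[0,0,0],"jaw":6},
    {"dp":[0,0.5,0],"angular":[0,0,0],"jaw":6},
    {"dp":[-0.2,0.45,0],"angular":[0,0,0],"jaw":6},
    {"dp":[-0.25,0.45,0],"angular":[0,0,0],"jaw":6},
    {"dp":[-0.3,0.45,0],"angular":[0,0,0],"jaw":6},
    {"dp":[-0.3,0.45,0],"angular":[0,0,0],"jaw":6},
    {"dp":[-0.3,0.35,0],"angular":[0,0,0],"jaw":6},
    {"dp":[0,0,0],"angular":[0,0,0],"jaw":6},
    {"dp":[0,0,0],"angular":[0,0,0],"jaw":6},
  ],
)

```text
t: 46.82
ee_pos: [0.4922, 0.3653, 0.15]
tool_rot: [-3.14, -0.001, -3.141]
wrist_force: [-0.7, -0.3, -0.5]
opening: 0.0116
grip_force: 58.7
```

```bash
python3 - <<'E'
from h import *
s,P,t=wcloud();z0=ctrl.state()['ee_pos'][2]-.0464;print(z0)
p=ctrl.state()['ee_pos']
rect(P,p[0],p[1],.05,z0+.05,z0+.068)
go(.4947,.3672,.0514,180)
E
```

```text
0.10390838879894332
rect 4404 ((492.1343994140625, 363.9199523925781), (44.51091384887695, 71.54385375976562), 89.75785064697266) mean [470.3504  364.00058] z 0.15995445736226954
pos [0.4923 0.3652 0.1503] rpy [-3.1404e+00 -1.0000e-03 -3.1412e+00] j [ 0.64  0.42  0.08  1.24 -0.    0.64] t 46.88 open 0.0112 grip 58.733001351356506
level rotvec [-0.0012 -0.001   0.    ] then turn z 0.0004
dp now-axes [-0.051  0.042  1.978]  dp after turn [-0.049  0.04   1.978]
```

Call:
drive_tool(
  rows=[
    {"dp":[-0.052,0.048,0.2],"angular":[0,0,0],"jaw":6},
    {"dp":[0,0,0.3],"angular":[0,0,0],"jaw":6},
    {"dp":[0,0,0.2],"angular":[0,0,0],"jaw":6},
    {"dp":[0,0,0.2],"angular":[0,0,0],"jaw":6},
    {"dp":[0,0,0.2],"angular":[0,0,0],"jaw":6},
    {"dp":[0,0,0],"angular":[0,0,0],"jaw":6},
  ],
)

```text
t: 47.62
ee_pos: [0.4951, 0.368, 0.0949]
tool_rot: [-3.14, -0.001, -3.141]
wrist_force: [0.9, 0.7, -1.6]
opening: 0.011
grip_force: 58.7
```

Call:
drive_tool(
  rows=[
    {"dp":[0,0,0.2],"angular":[0,0,0],"jaw":6},
    {"dp":[0,0,0.2],"angular":[0,0,0],"jaw":6},
    {"dp":[0,0,0.2],"angular":[0,0,0],"jaw":6},
    {"dp":[0,0,0.15],"angular":[0,0,0],"jaw":6},
    {"dp":[0,0,0],"angular":[0,0,0],"jaw":6},
  ],
)

```text
t: 48.25
ee_pos: [0.4951, 0.368, 0.0575]
tool_rot: [-3.141, -0.001, -3.141]
wrist_force: [-0.1, 0.5, -0.3]
opening: 0.0111
grip_force: 58.7
```

No force, so the hood is passing over the vials cleanly. Down to the floor.

Call:
drive_tool(
  rows=[
    {"dp":[0,0,0.08],"angular":[0,0,0],"jaw":6},
    {"dp":[0,0,0.04],"angular":[0,0,0],"jaw":6},
    {"dp":[0,0,0.02],"angular":[0,0,0],"jaw":6},
    {"dp":[0,0,0],"angular":[0,0,0],"jaw":6},
  ],
)

```text
t: 48.75
ee_pos: [0.4956, 0.3684, 0.0515]
tool_rot: [-3.141, 0.0, -3.141]
wrist_force: [-0.5, -0.0, -0.4]
opening: 0.0114
grip_force: 58.8
```

Call:
drive_tool(
  rows=[
    {"dp":[0,0,0.015],"angular":[0,0,0],"jaw":6},
    {"dp":[0,0,0.01],"angular":[0,0,0],"jaw":6},
    {"dp":[0,0,0],"angular":[0,0,0],"jaw":6},
  ],
)

```text
t: 49.12
ee_pos: [0.4957, 0.3683, 0.0514]
tool_rot: [3.141, 0.001, -3.141]
wrist_force: [-3.6, -3.1, 9.7]
opening: 0.0112
grip_force: 60.2
```

Contact at 9.7 N. Releasing and retreating.

Call:
drive_tool(
  rows=[
    {"dp":[0,0,0],"angular":[0,0,0],"jaw":12},
    {"dp":[0,0,0],"angular":[0,0,0],"jaw":14},
    {"dp":[0,0,0],"angular":[0,0,0],"jaw":20},
    {"dp":[0,0,0],"angular":[0,0,0],"jaw":26},
    {"dp":[0,0,0],"angular":[0,0,0],"jaw":26},
    {"dp":[0,0,0],"angular":[0,0,0],"jaw":26},
    {"dp":[0,0,-0.3],"angular":[0,0,0],"jaw":26},
    {"dp":[0,0,-0.5],"angular":[0,0,0],"jaw":26},
    {"dp":[0,0,-0.5],"angular":[0,0,0],"jaw":26},
    {"dp":[0,0,-0.5],"angular":[0,0,0],"jaw":26},
    {"dp":[0,0,-0.5],"angular":[0,0,0],"jaw":26},
    {"dp":[0.4,-0.3,0],"angular":[0,0,0],"jaw":26},
    {"dp":[0.5,-0.5,0],"angular":[0,0,0],"jaw":26},
    {"dp":[0.5,-0.5,0],"angular":[0,0,0],"jaw":26},
    {"dp":[0.5,-0.5,0],"angular":[0,0,0],"jaw":26},
    {"dp":[0,-0.5,0],"angular":[0,0,0],"jaw":26},
    {"dp":[0,-0.5,0],"angular":[0,0,0],"jaw":26},
    {"dp":[0,0,0],"angular":[0,0,0],"jaw":26},
    {"dp":[0,0,0],"angular":[0,0,0],"jaw":26},
  ],
)

```text
t: 51.5
ee_pos: [0.4011, 0.2288, 0.1659]
tool_rot: [3.141, 0.001, -3.141]
wrist_force: [0.5, 0.6, -0.3]
opening: 0.026
grip_force: 0.0
```

```bash
python3 - <<'E'
from h import *
s=snap('top');w=cloud(s)
for n,x,y,r,a,b in(('pack',.4946,.3196,.032,.044,.058),('carton',.4946,.4296,.042,.036,.048),('hood',.4946,.3676,.045,.058,.07),('fin',.4946,.3676,.045,.073,.09),('swab',.3319,.4693,.05,.045,.06),('dropper',.428,.5535,.03,.05,.11)):
    print(n); 
    try: rect(w,x,y,r,a,b)
    except Exception as e: print('none',e)
c=cv2.resize(s['color'][120:290,200:420],None,fx=2.3,fy=2.3,interpolation=cv2.INTER_CUBIC)
s2=snap('scene');d=cv2.resize(s2['color'][130:260,280:420],(int(140*391/130),391),interpolation=cv2.INTER_CUBIC)
cv2.imwrite('pics/end.png',np.hstack([c[:391],d])[:, :800]);print(s2['color'].shape)
E
```

```text
pack
rect 215 ((493.00848388671875, 321.21160888671875), (53.88807678222656, 18.156423568725586), 0.074642613530159) mean [492.7001  321.16272] z 0.051222881886062895
carton
rect 555 ((494.24005126953125, 430.79559326171875), (61.8974609375, 46.44058609008789), 0.44854769110679626) mean [494.32062 430.34503] z 0.04144924626819248
hood
rect 472 ((495.4394836425781, 369.24176025390625), (71.75672912597656, 42.76729965209961), 0.47909972071647644) mean [495.1254 368.4906] z 0.06196062935809553
fin
rect 123 ((494.7483825683594, 368.3403625488281), (45.35102844238281, 11.214607238769531), 0.46995237469673157) mean [494.07065 368.27542] z 0.07879994198513302
swab
rect 699 ((331.8598937988281, 469.3525085449219), (59.77395248413086, 55.81593704223633), 53.88225555419922) mean [331.84485 468.97522] z 0.052278396998430336
dropper
rect 184 ((426.5544128417969, 552.8322143554688), (26.563514709472656, 30.919815063476562), 48.835487365722656) mean [425.61124 551.3439 ] z 0.07428562105097175
(400, 640, 3)
```

View pics/end.png

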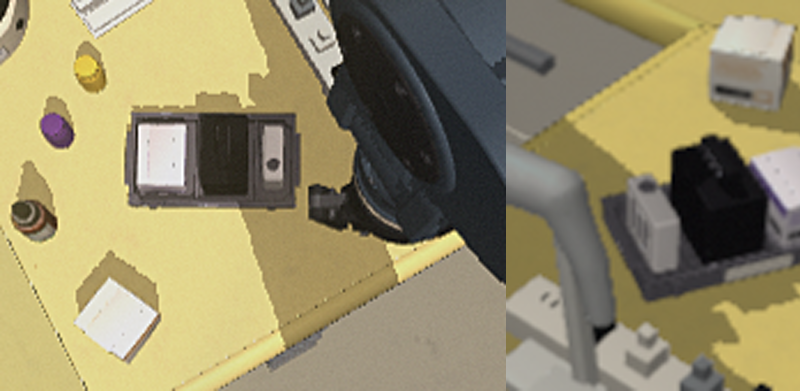

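The final picture shows the carton at (162,158), the hood at (222,155) and the cold pack at (273,152), all seated. The hood roof is at 62 mm, so it stands on the floor, and the bystanders have not moved.

```bash
python3 -c "
from rig import ctrl
print(ctrl.job_done())"
```

```text
the job is handed in; nothing more can be done
None
```

The carrier is made up and handed in at about 52 s: pack, carton and vials stand in their bays, the hood is over the vials on the floor, and the bystanders did not move. The hand-in call gave no verdict.

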